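# Change over the float-switch test fixture

## Robot

A 6-joint arm with a two-finger parallel gripper is mounted at the origin on the work surface. World frame = base frame: x ahead of the robot, y to its left, z up, the work surface at z = 0. Lengths are in m, angles in rad, forces in N, time in s.
With the tool pointing down it reaches from about 0.35 to 0.725 m from the base axis. Payload 4.3 kg.
Tool frame: the origin (TCP) lies between the finger pads; the fingertips stand 22 mm ahead of it and the grasp point (between the pads) lies 3 mm ahead of it; z points along the fingers, y is the line along which they close (so a half turn about z gives the same grasp; the last joint's range is limited). The gripper opens to 85 mm and grips with 20 to 120 N. Pads are 22 mm wide; open, the fingers measure 114 mm over their backs; the gripper's body (76 mm by 85 mm) begins 54 mm behind the grasp point. The pads swing forward as they close: fully open they stand 13 mm farther back than shut.
Start: joints at [-1.449, 0.377, 0.081, 1.274, 0, 1.46], TCP at [0.132, -0.56, 0.253] pointing down, gripper open.
Joint ranges: [-2.72, 2.72], [-0.84, 1.66], [-1.02, 1.22], [-1.77, 2.12], [-1.37, 1.28], [-3.14, 3.14]. Speed limits (rad/s): [2.57, 2.57, 3.14, 3.14, 3.14, 3.14].

## Interface

Orientations are given as a 3x3 rotation matrix whose columns are the frame's x, y, z axes.
In Python, from plant import r gives the robot as it stands. The module is installed in compiled form; this text tells all that it offers.
- The arm moves only by the tool step_arm, never from a script. Its argument "rows" is one flat list of numbers, 7 for each row, row after row: the shift along the tool's x, y, z in cm, then the turn, a rotation vector about the tool's x, y, z in rad, then the finger opening in cm, from 0 to 8.54. In form: [tx, ty, tz, rx, ry, rz, grip, tx, ty, tz, rx, ry, rz, grip, ...]. A call has 1 to 12 rows; each row shifts and turns the commanded pose from where the row before left it, along the tool's axes as they then stand; what a row does not reach is not made up. A row lasts 1/8 s, in which the tool goes at most 62.5 mm and 10.7 degrees, less where a joint would pass 70% of its speed; a pose out of reach is approached as far as the arm can. A call is refused whole if a number of a shift passes 6.25 or a number of a turn 0.188, either way. A call with a gripper value outside its range is refused whole. The fingers move at their own pace and stop on an object; "squeeze" is the grip in N (left out, the last holds). Time passes only in rows, so rows that do not move let the fingers close. It gives the time, the measured TCP pose, the force, the opening and the grip force at its end, in the units of the state.
- r.get_state(): the state, without advancing time (a new reading comes with each control period).
- r.camera(name): name is "scene" or "top" or "wrist"; returns a dict with "pixels" (420x560x3 uint8, red, green, blue), "depth" (420x560 float32, m along the optical axis (not along the pixel's ray), 0 where there is no reading), "intrinsics" (3x3 intrinsics, pixels), "dist_coeffs" ([k1, k2, p1, p2, k3] as OpenCV has them; the pictures are not rectified), "rvec" (rotation vector, rad) and "tvec" (3), from world to camera coordinates, as OpenCV has them; the wrist camera has in their place "tool_from_camera" (4x4, takes a point from camera to tool coordinates, whose origin is the TCP and whose axes are the flange's). Camera axes: x right, y down, z forward; pixel columns grow to the right and rows downward; lengths in m; the calibration is good to about 2 mm. A picture is of the moment at which its call begins: read the wrist's pose just before it.
- r.finish_job(): hands the job in; it is judged then, once.
The state is a dict: "t": time; "joint_positions": joint angles; "qd": joint speeds; "joint_torque": joint torques, N m; "tool_pos": TCP position; "orientation": TCP orientation; "ft_force": force on the tool from outside, world axes, zero at the start; "ft_torque": the same for the moment, N m; "width": finger opening in m; "grasp_force": force on a finger pad.
Only numpy, scipy, OpenCV 4.12 (cv2) and the standard library are available. Lean on these libraries where they do the work, as an engineer would, in place of code of your own. Each camera call takes 0.05 s, during which the arm holds its last target. There are 200 camera calls.

## Task

Change over the test fixture: take the tested cartridges out of its swinging cups and stand them, the same way up, in the outgoing tray. Then stand every untested cartridge from the mat in a cup of its own, fully down and heavy end down, so that it hangs upright by itself (the two ends look alike, so feel which end is heavy by how the cartridge balances in the grip), and only when all are in, throw the toggle lever over, away from you, to start the test. Leave the other things on the bench where they are, and do not tip the tested cartridges over.

Things in the scene. Friction and masses are not known exactly. Their poses are not given: they have to be found in the camera images.
- new0: untested sealed cartridge, 26 x 26 x 110 mm, white, grey caps, both ends alike, 0.12 to 0.18 kg. Hidden ballast: it balances about 30 mm from its middle, towards the heavy end, and may sag in a grip elsewhere. Origin at its middle, x axis along its length. Starts lying on the mat, crosswise to the robot (within 30 degrees); looks and x axis do not tell the heavy end. May be absent.
- new1: untested sealed cartridge, 26 x 26 x 110 mm, white, grey caps, both ends alike, 0.12 to 0.18 kg. Hidden ballast: it balances about 30 mm from its middle, towards the heavy end, and may sag in a grip elsewhere. Origin at its middle, x axis along its length. Starts lying on the mat, crosswise to the robot (within 30 degrees); looks and x axis do not tell the heavy end. May be absent.
- new2: untested sealed cartridge, 26 x 26 x 110 mm, white, grey caps, both ends alike, 0.12 to 0.18 kg. Hidden ballast: it balances about 30 mm from its middle, towards the heavy end, and may sag in a grip elsewhere. Origin at its middle, x axis along its length. Starts lying on the mat, crosswise to the robot (within 30 degrees); looks and x axis do not tell the heavy end. May be absent.
- new3: untested sealed cartridge, 26 x 26 x 110 mm, white, grey caps, both ends alike, 0.12 to 0.18 kg. Hidden ballast: it balances about 30 mm from its middle, towards the heavy end, and may sag in a grip elsewhere. Origin at its middle, x axis along its length. Starts lying on the mat, crosswise to the robot (within 30 degrees); looks and x axis do not tell the heavy end. May be absent.
- old0: tested sealed cartridge, 26 x 26 x 110 mm, white, grey caps, both ends alike, 0.12 to 0.18 kg. Hidden ballast: it balances about 30 mm from its middle, towards the heavy end, and may sag in a grip elsewhere. Origin at its middle, x axis along its length. Starts standing in a fixture cup, heavy end down, top 123 mm above the table. May be absent.
- old1: tested sealed cartridge, 26 x 26 x 110 mm, white, grey caps, both ends alike, 0.12 to 0.18 kg. Hidden ballast: it balances about 30 mm from its middle, towards the heavy end, and may sag in a grip elsewhere. Origin at its middle, x axis along its length. Starts standing in a fixture cup, heavy end down, top 123 mm above the table. May be absent.
- fixture: test fixture on a fixed plate 110 x 300 mm, origin at the centre of its underside, long side along its y axis. Between posts (60 mm high, 10 mm thick, midway between cups) hang four black cups in a row, 64 mm apart, free to swing up to 26 degrees about a pin along y, 58 mm above the table. A cartridge seated heavy end down hangs upright; heavy end up, it tips over.
- pocket0 (a point): centre of the mouth of cup 0 when it hangs upright, 60 mm above the table; axes as the fixture's. The cup is square, 32 mm inside, walls 3 mm, sides along the fixture's, 47 mm deep: a seated cartridge has 3 mm to spare on every side and its middle 68 mm above the table.
- pocket1 (a point): centre of the mouth of cup 1 when it hangs upright, 60 mm above the table; axes as the fixture's. The cup is square, 32 mm inside, walls 3 mm, sides along the fixture's, 47 mm deep: a seated cartridge has 3 mm to spare on every side and its middle 68 mm above the table.
- pocket2 (a point): centre of the mouth of cup 2 when it hangs upright, 60 mm above the table; axes as the fixture's. The cup is square, 32 mm inside, walls 3 mm, sides along the fixture's, 47 mm deep: a seated cartridge has 3 mm to spare on every side and its middle 68 mm above the table.
- pocket3 (a point): centre of the mouth of cup 3 when it hangs upright, 60 mm above the table; axes as the fixture's. The cup is square, 32 mm inside, walls 3 mm, sides along the fixture's, 47 mm deep: a seated cartridge has 3 mm to spare on every side and its middle 68 mm above the table.
- toggle (a joint): test toggle lever on its own small fixed grey box: 0 rad leans towards the robot (off), 1.0 rad leans over away from the robot (on, its stop); it stays where it is left and takes about 1 N at its tip
- toggle_tip (a point): centre of the 26 mm ball at the tip of the toggle lever, moves with it, 75 mm from the hinge pin, which lies 22 mm above the table along the point y axis; upright at 0.5 rad
- tray: outgoing tray, a fixed grey tray 140 x 140 mm with an 18 mm high rim 4 mm thick and a floor about 4 mm thick, origin at the centre of its underside
- screw_tub: clear tub of screws on the bench, not part of the job
- driver: red-handled screwdriver on the bench, not part of the job
- tape: roll of tape on the bench, not part of the job
- flux: amber jar on the bench, not part of the job
- spool: solder spool on the bench, not part of the job
- brush: wooden brush on the bench, not part of the job
Mind the look-alikes: they are no part of the job. What is shaped like the new2 but red or yellow is not meant.

How it is judged:
On the way, in this order (a step that is already met when the one before it is completed fails the run):
1. every tested cartridge stands in the outgoing tray and every untested one is fully down in a cup and hangs upright, with the toggle still off ((angle between new0's own x axis and vertical below 0.2 rad or angle between new0's own x axis and vertical above 2.94159 rad) and height (world z) of each of new0, new1, new2, new3 below 0.073 m and linear speed of each of new0, new1, new2, new3, old0, old1 below 0.03 m/s and (horizontal distance between new0 and pocket0 below 0.012 m or horizontal distance between new0 and pocket1 below 0.012 m or horizontal distance between new0 and pocket2 below 0.012 m or horizontal distance between new0 and pocket3 below 0.012 m) and (angle between new1's own x axis and vertical below 0.2 rad or angle between new1's own x axis and vertical above 2.94159 rad) and (horizontal distance between new1 and pocket0 below 0.012 m or horizontal distance between new1 and pocket1 below 0.012 m or horizontal distance between new1 and pocket2 below 0.012 m or horizontal distance between new1 and pocket3 below 0.012 m) and (angle between new2's own x axis and vertical below 0.2 rad or angle between new2's own x axis and vertical above 2.94159 rad) and (horizontal distance between new2 and pocket0 below 0.012 m or horizontal distance between new2 and pocket1 below 0.012 m or horizontal distance between new2 and pocket2 below 0.012 m or horizontal distance between new2 and pocket3 below 0.012 m) and (angle between new3's own x axis and vertical below 0.2 rad or angle between new3's own x axis and vertical above 2.94159 rad) and (horizontal distance between new3 and pocket0 below 0.012 m or horizontal distance between new3 and pocket1 below 0.012 m or horizontal distance between new3 and pocket2 below 0.012 m or horizontal distance between new3 and pocket3 below 0.012 m) and angle between old0's own x axis and vertical above 3.04159 rad and height (world z) of each of old0, old1 below 0.066 m and x of old0 in the frame of tray between -0.058 and 0.058 m and y of old0 in the frame of tray between -0.058 and 0.058 m and angle between old1's own x axis and vertical below 0.1 rad and x of old1 in the frame of tray between -0.058 and 0.058 m and y of old1 in the frame of tray between -0.058 and 0.058 m and value of joint toggle below 0.4 rad), for 0.5 s.
2. the toggle lever is thrown over (value of joint toggle above 0.8 rad), for 0.2 s.
At the end, for the whole second after the job is handed in: Untested: fully down in cups, released, within 11 degrees of upright, middle under 73 mm high and within 12 mm of the cup centre. Tested: upright (6 degrees) and as before on the tray floor, middle 12 mm or more inside its edge. All at rest; toggle above 0.8 rad ((angle between new0's own x axis and vertical below 0.2 rad or angle between new0's own x axis and vertical above 2.94159 rad) and height (world z) of each of new0, new1, new2, new3 below 0.073 m and linear speed of each of new0, new1, new2, new3, old0, old1 below 0.03 m/s and (horizontal distance between new0 and pocket0 below 0.012 m or horizontal distance between new0 and pocket1 below 0.012 m or horizontal distance between new0 and pocket2 below 0.012 m or horizontal distance between new0 and pocket3 below 0.012 m) and (angle between new1's own x axis and vertical below 0.2 rad or angle between new1's own x axis and vertical above 2.94159 rad) and (horizontal distance between new1 and pocket0 below 0.012 m or horizontal distance between new1 and pocket1 below 0.012 m or horizontal distance between new1 and pocket2 below 0.012 m or horizontal distance between new1 and pocket3 below 0.012 m) and (angle between new2's own x axis and vertical below 0.2 rad or angle between new2's own x axis and vertical above 2.94159 rad) and (horizontal distance between new2 and pocket0 below 0.012 m or horizontal distance between new2 and pocket1 below 0.012 m or horizontal distance between new2 and pocket2 below 0.012 m or horizontal distance between new2 and pocket3 below 0.012 m) and (angle between new3's own x axis and vertical below 0.2 rad or angle between new3's own x axis and vertical above 2.94159 rad) and (horizontal distance between new3 and pocket0 below 0.012 m or horizontal distance between new3 and pocket1 below 0.012 m or horizontal distance between new3 and pocket2 below 0.012 m or horizontal distance between new3 and pocket3 below 0.012 m) and angle between old0's own x axis and vertical above 3.04159 rad and height (world z) of each of old0, old1 below 0.066 m and x of old0 in the frame of tray between -0.058 and 0.058 m and y of old0 in the frame of tray between -0.058 and 0.058 m and angle between old1's own x axis and vertical below 0.1 rad and x of old1 in the frame of tray between -0.058 and 0.058 m and y of old1 in the frame of tray between -0.058 and 0.058 m and value of joint toggle above 0.8 rad); the robot touches nothing.
It fails at once if another thing on the bench was moved more than 40 mm (distance of any of screw_tub, driver, tape, flux, spool, brush from where it was at the start of the episode above 0.04 m).
It fails at once if a tested cartridge was tipped over (more than 45 degrees) (not (angle between old0's own x axis and vertical above 2.34159 rad) or not (angle between old1's own x axis and vertical below 0.8 rad)).
Of new0, new1, new2, new3 only 2 to 3 are there at a start; the rules pass over those that are not, and their reading is None.
Of old0, old1 only 1 to 2 are there at a start; the rules pass over those that are not, and their reading is None.
At some moment in a run one of new0, new1, new2, new3 may be knocked a few centimetres aside while the robot is not near it.
It also fails if it takes over 210 s, if anything falls off the work surface, if the arm or the gripper's body presses on something with over 40 N, if the wrist force passes 120 N, or if a joint passes its speed limit or range.

## Working session

There is one attempt and no reset: what is moved stays moved. The work goes in short steps, Python scripts to look and compute and a tool call to move; the robot and the scene stay as the last step left them, time stands still between calls to the robot, and variables do not carry over. Pictures are saved under pics/ and viewed, at most 14 in all, crops included, and the job is handed in when it is done.

Besides the shell and the picture viewer there is one more tool, called after ">>>" as name(argument=value, ...), one argument or row to a line, values as JSON. step_arm: Moves the arm, as the interface text tells. Its arguments: {"type":"object","properties":{"rows":{"type":"array"},"squeeze":{"type":"number"}},"required":["rows"]}

```bash
mkdir -p pics; cat > h.py <<'E'
import numpy as np, cv2
from plant import r
def ray(c,u,v):
    p=cv2.undistortPoints(np.array([[[u,v]]],float),c["intrinsics"],np.array(c["dist_coeffs"]))[0,0]
    R=cv2.Rodrigues(np.array(c["rvec"],float))[0]; t=np.array(c["tvec"],float).ravel()
    return -R.T@t, R.T@np.array([p[0],p[1],1.])
def onz(c,u,v,z):
    o,d=ray(c,u,v); return o+d*(z-o[2])/d[2]
def cloud(c):
    d=c["depth"]; h,w=d.shape
    uu,vv=np.meshgrid(np.arange(w),np.arange(h))
    p=cv2.undistortPoints(np.stack([uu,vv],-1).reshape(-1,1,2).astype(float),c["intrinsics"],np.array(c["dist_coeffs"])).reshape(h,w,2)
    P=np.dstack([p,np.ones((h,w))])*d[...,None]
    R=cv2.Rodrigues(np.array(c["rvec"],float))[0]; t=np.array(c["tvec"],float).ravel()
    W=(P-t)@R; W[d==0]=np.nan
    return W
def save(n,img): cv2.imwrite("pics/"+n+".png",cv2.cvtColor(img,cv2.COLOR_RGB2BGR))
E
python3 - <<'E'
from h import *
for n in("top","scene"):
    c=r.camera(n); save(n+"0",c["pixels"]); np.savez(n+"0.npz",**c)
    o,d=ray(c,280,210); print(n,o,d)
print(r.get_state())
E
```

```text
top [ 0.39075736 -0.04746528  1.5657061 ] [ 0.09629616  0.05104912 -0.99451319]
scene [1.30954763 0.45635954 0.92300465] [-0.61929556 -0.40794546 -0.67092555]
{'t': 0.1, 'joint_positions': array([-1.44933723e+00,  3.78017835e-01,  7.97933266e-02,  1.27443925e+00,
       -3.29085341e-05,  1.46048329e+00]), 'qd': array([ 2.56768335e-05, -1.90717923e-03,  3.43196436e-03, -5.43975105e-04,
       -2.42283224e-04,  1.57650157e-04]), 'joint_torque': array([ 9.46025029e-04, -4.64693105e+01,  2.70582533e+01,  1.20503679e-02,
       -1.80107891e-04,  6.92441411e-07]), 'tool_pos': array([ 0.13200112, -0.55907704,  0.25245151]), 'orientation': array([[ 9.73260875e-01,  2.29702419e-01, -2.58925697e-04],
       [ 2.29702500e-01, -9.73259133e-01,  1.84968937e-03],
       [ 1.72876323e-04, -1.85970618e-03, -9.99998256e-01]]), 'ft_force': array([ 0.04284744, -0.94837856, -0.03407409]), 'ft_torque': array([ 0.01590896,  0.0577509 , -0.03226215]), 'grasp_force': 0.0, 'width': 0.08574482958340823}
```

View pics/top0.png

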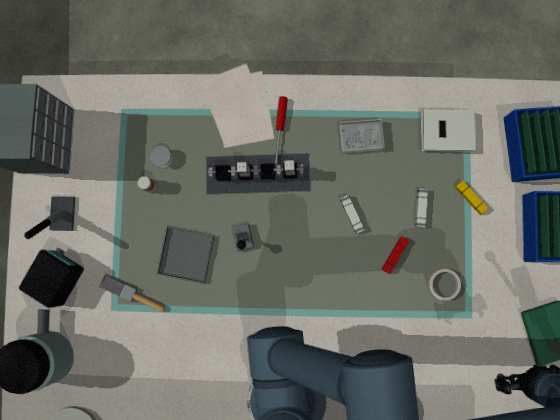

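View pics/scene0.png

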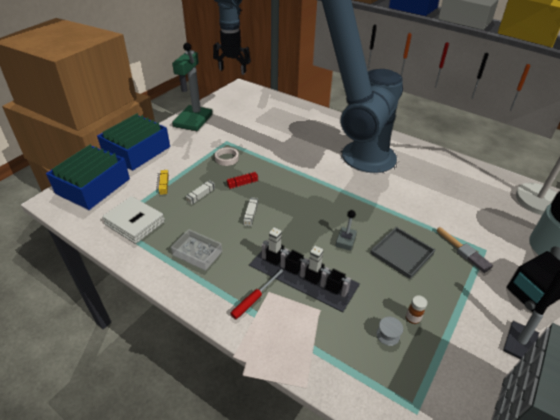

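Top view: white untested cartridges at (352,213) and (421,207). Their look-alikes are red at (396,254) and yellow at (472,197), plus a white box at (447,130), and I reject all three. Tested cartridges stand in the cups at (243,169) and (290,167), and the cups at (222,172) and (267,170) are empty. The tray is at (187,254) and the toggle at (242,238). The driver lies from (281,110) to (278,165), with its shaft against the fixture.

```bash
cat > m.py <<'E'
from h import *
c=dict(np.load("top0.npz")); W=cloud(c); img=c["pixels"]
hsv=cv2.cvtColor(img,cv2.COLOR_RGB2HSV)
print("mat z",np.nanmedian(W[280:300,180:300,2]))
def rect(box,m,z):
    x0,y0,x1,y1=box; k=np.zeros(m.shape,np.uint8); k[y0:y1,x0:x1]=m[y0:y1,x0:x1]
    v,u=np.nonzero(k); P=np.array([onz(c,a,b,z)[:2] for a,b in zip(u,v)])
    return cv2.minAreaRect((P*1000).astype(np.float32)), len(u), np.nanmedian(W[v,u,2])
white=(hsv[...,1]<40)&(hsv[...,2]>125)
print("new a",rect((335,190,370,240),W[...,2]>.012,.026))
print("new b",rect((410,182,434,232),W[...,2]>.012,.026))
print("old a",rect((235,155,256,182),(W[...,2]>.10),.123))
print("old b",rect((280,155,305,182),(W[...,2]>.10),.123))
g=W[140:205,200:320]
print("plate",rect((200,145,320,200),(hsv[...,2]<95)&(hsv[...,2]>0)&(W[...,2]<.02)&(W[...,2]>.004),.008))
print("posts",rect((200,145,320,200),(W[...,2]>.045)&(W[...,2]<.075),.06))
print("tray",rect((150,215,225,295),W[...,2]>.008,.018))
print("toggle",rect((228,215,262,262),W[...,2]>.008,.02))
m=(W[...,2]>.07); k=m[215:262,228:262]; v,u=np.nonzero(k); print("tip",np.nanmedian(W[v+215,u+228],0), len(u))
b=cv2.resize(img[140:290,150:450],None,fx=2.6,fy=2.6,interpolation=cv2.INTER_CUBIC); save("crop0",b)
E
python3 m.py
```

```text
mat z 0.00033188483300097306
new a (((533.693115234375, -175.27732849121094), (107.58102416992188, 34.84727478027344), 25.283885955810547), 362, np.float64(0.02607908334112256))
new b (((553.628173828125, -372.7350158691406), (36.44450759887695, 107.95323944091797), 86.04255676269531), 385, np.float64(0.025436257453080646))
old a (((643.444580078125, 131.49642944335938), (29.96750831604004, 27.03180694580078), 1.847297191619873), 106, np.float64(0.12164569045083376))
old b (((649.4645385742188, 6.418384552001953), (27.341642379760742, 24.19512939453125), 1.1213327646255493), 108, np.float64(0.1221822872721045))
plate (((659.0198364257812, 87.0838394165039), (143.94480895996094, 329.61993408203125), 0.9189058542251587), 1513, np.float64(0.006798143582409778))
posts (((645.4666748046875, 101.44033813476562), (40.479610443115234, 267.5741882324219), 2.5139009952545166), 577, np.float64(0.059402636541597394))
tray (((409.4631652832031, 295.2950134277344), (225.58493041992188, 210.68788146972656), 0.34096914529800415), 595, np.float64(0.01244720973665896))
toggle (((458.6268005371094, 127.52378845214844), (87.9566879272461, 134.4222869873047), 88.33309173583984), 468, np.float64(0.02633250830728283))
tip [0.43885947 0.13059516 0.10218234] 72
```

View pics/crop0.png

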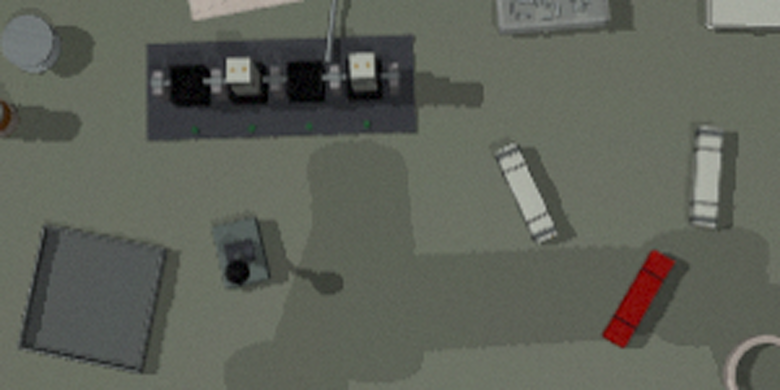

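The crop confirms both picks: white at crop (525,193) and (707,177), red at (638,298) rejected. Cups at crop x 190 and 306 are empty, and 240 and 362 are full. Next I work out the tray centre and the first move.

```bash
cat >> h.py <<'E'
from scipy.spatial.transform import Rotation as Ro
def down(psi): 
    c,s=np.cos(psi),np.sin(psi); return np.array([[c,s,0],[s,-c,0],[0,0,-1.]])
def fwd(psi,flip=False):  # tool z horizontal along psi, tool x up (or down)
    z=np.array([np.cos(psi),np.sin(psi),0]); x=np.array([0,0,-1. if flip else 1.]); return np.column_stack([x,np.cross(z,x),z])
def rel(p,R=None):
    s=r.get_state(); R0=np.array(s["orientation"]); p0=np.array(s["tool_pos"]); R=R0 if R is None else R
    rv=Ro.from_matrix(R0.T@R).as_rotvec()
    print("turn",rv.round(3),"| shift after turn (cm)",(R.T@(np.array(p)-p0)*100).round(2),"| before",(R0.T@(np.array(p)-p0)*100).round(2))
def wcam(name=None):
    s=r.get_state(); c=r.camera("wrist"); T=np.array(c["tool_from_camera"]); 
    R0=np.array(s["orientation"]); Rw=R0@T[:3,:3]; o=R0@T[:3,3]+np.array(s["tool_pos"])
    c["rvec"]=cv2.Rodrigues(Rw.T)[0]; c["tvec"]=-Rw.T@o
    if name: save(name,c["pixels"])
    return c
E
python3 - <<'E'
from h import *
c=dict(np.load("top0.npz"))
cr=[(45,227),(167,250),(143,370),(22,347)]
P=np.array([onz(c,150+(a+.5)/2.6-.5,140+(b+.5)/2.6-.5,.018)[:2] for a,b in cr]); print(P.round(4),P.mean(0))
for a,b in[(190,84),(306,81)]: print(onz(c,150+a/2.6,140+b/2.6,.06))
print(r.camera("wrist")["tool_from_camera"])
rel([.56,.05,.30],down(.045))
E
```

```text
[[0.4859 0.3562]
 [0.4633 0.2192]
 [0.3318 0.2414]
 [0.3534 0.3766]] [0.40858884 0.29833616]
[0.64016774 0.19230596 0.06      ]
[0.64523824 0.06675658 0.06      ]
[[ 5.98540852e-04 -9.50591053e-01 -3.10445312e-01  7.93046870e-02]
 [ 9.99999536e-01  8.03215786e-04 -5.31459678e-04 -7.69727710e-04]
 [ 7.54555390e-04 -3.10444850e-01  9.50591093e-01 -1.20141848e-01]
 [ 0.00000000e+00  0.00000000e+00  0.00000000e+00  1.00000000e+00]]
turn [-0.002 -0.     0.187] | shift after turn (cm) [ 45.49 -58.93  -4.74] | before [ 55.65 -49.46  -4.65]
```

>>> step_arm(
  rows=[0,0,-2,0,0,0.187,8.5,4.1,-5.4,-0.3,0,0,0,8.5,4.1,-5.4,-0.3,0,0,0,8.5,4.1,-5.4,-0.3,0,0,0,8.5,4.1,-5.4,-0.3,0,0,0,8.5,4.1,-5.4,-0.3,0,0,0,8.5,4.1,-5.4,-0.3,0,0,0,8.5,4.1,-5.4,-0.3,0,0,0,8.5,4.1,-5.4,-0.3,0,0,0,8.5,4.1,-5.4,-0.3,0,0,0,8.5,4.1,-5.4,0,0,0,0,8.5,0,0,0,0,0,0,8.5],
  squeeze=60,
)

```text
t: 1.65
tool_pos: [0.4885, -0.0424, 0.2976]
orientation: [[0.999, 0.052, -0.0], [0.052, -0.999, 0.001], [-0.0, -0.001, -1.0]]
ft_force: [-0.8, -0.8, -0.1]
width: 0.085
grasp_force: 0.0
```

```bash
python3 - <<'E'
from h import *
s=r.get_state(); print(s["t"],s["tool_pos"],s["joint_positions"])
c=wcam("w1"); np.savez("w1.npz",**c); W=cloud(c)
z=W[...,2]
for lo,hi in((.112,.135),):
    m=((z>lo)&(z<hi)).astype(np.uint8)
    n,l,st,ce=cv2.connectedComponentsWithStats(m)
    for i in range(1,n):
        if st[i,4]>80: 
            P=W[l==i][:,:2]; rc=cv2.minAreaRect((P*1000).astype(np.float32)); print(ce[i].round(1),st[i,4],np.array(rc[0]).round(1),np.array(rc[1]).round(1),round(rc[2],1),np.nanmedian(z[l==i]))
E
```

```text
1.65 [ 0.48846581 -0.04243892  0.29757413] [-2.16524266e-01  1.95406966e-01 -5.28052877e-02  1.32295674e+00
  6.65884018e-04  2.87320335e+00]
[80.2  6.1] 475 [635.2 133.1] [ 9.6 27.8] 5.3 0.12170317653441876
[233.2   4.9] 353 [640.2   5.9] [ 7.4 26. ] 6.5 0.12159856622839964
```

View pics/w1.png

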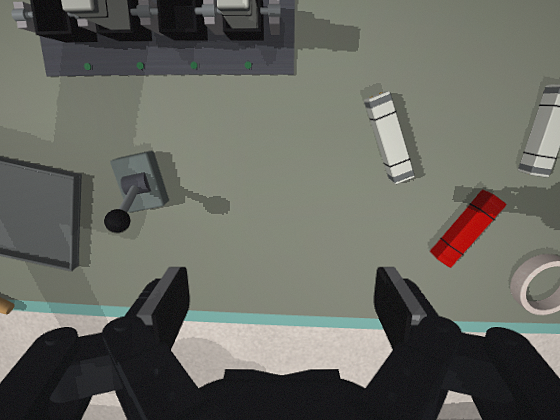

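Wrist view: fixture at the top (55 to 295, 0 to 75), untested cartridges at (388,137) and (543,130), the red one at (468,228), the toggle ball at (117,220). The arm stopped short, so I continue over the fixture.

>>> step_arm(
  rows=[3,-3,0,0,0,0,8.5,3,-3,0,0,0,0,8.5,3,-3,0,0,0,0,8.5,3,-3,0,0,0,0,8.5,0,0,0,0,0,0,8.5,0,0,0,0,0,0,8.5],
)

```text
t: 2.45
tool_pos: [0.601, 0.0777, 0.2979]
orientation: [[0.999, 0.043, -0.001], [0.043, -0.999, -0.001], [-0.001, 0.001, -1.0]]
ft_force: [0.2, -0.6, 0.5]
width: 0.0852
grasp_force: 0.0
```

```bash
cat > obs.py <<'E'
from h import *
def blobs(W,lo,hi,mn=80):
    z=W[...,2]; m=((z>lo)&(z<hi)).astype(np.uint8); n,l,st,ce=cv2.connectedComponentsWithStats(m)
    for i in range(1,n):
        if st[i,4]>mn:
            P=W[l==i][:,:2]; rc=cv2.minAreaRect((P*1000).astype(np.float32)); print(ce[i].round(0),st[i,4],"c",np.array(rc[0]).round(1),"sz",np.array(rc[1]).round(1),round(rc[2],1),"z",np.nanmedian(z[l==i]).round(4),"med",np.nanmedian(P,0).round(4))
E
python3 - <<'E'
from obs import *
s=r.get_state(); print(s["t"],s["tool_pos"],s["joint_positions"])
c=wcam("w2"); np.savez("w2.npz",**c); W=cloud(c)
print("tops");blobs(W,.112,.135); print("posts/cups");blobs(W,.052,.066,60); print("plate");blobs(W,.004,.012,500)
E
```

```text
2.45 [0.6009535  0.07767305 0.29793642] [ 2.42279543e-02  4.42323550e-01  2.93538093e-01  1.42319177e+00
 -7.21156089e-04  3.12284263e+00]
tops
[222. 138.] 925 c [644.8 134.4] sz [26.6 26.9] 2.8 z 0.1224 med [0.6455 0.1335]
[362. 137.] 891 c [650.9   7. ] sz [26.2 25.8] 2.9 z 0.1223 med [0.6515 0.0081]
posts/cups
[292. 130.] 1593 c [647.8  70.8] sz [ 38.3 165.7] 2.8 z 0.0597 med [0.6496 0.0644]
[171. 132.] 1137 c [641.3 198.9] sz [37.4 77. ] 2.3 z 0.0597 med [0.6418 0.2027]
[341. 128.] 73 c [656.   14.1] sz [16.1 33.7] 52.1 z 0.0571 med [0.6555 0.0191]
[239. 128.] 62 c [650.8 127.7] sz [34.5 16.7] 44.7 z 0.0627 med [0.6512 0.1218]
[381. 130.] 165 c [653. -26.] sz [24.5 10.7] 9.1 z 0.0603 med [ 0.6545 -0.0265]
[  2. 161.] 104 c [602.8 401.5] sz [ 7.6 25.1] 79.3 z 0.0549 med [0.603  0.4004]
[231. 288.] 78 c [450.8 135.6] sz [10.1  9.4] 86.8 z 0.0589 med [0.4512 0.1353]
plate
[47. 85.] 576 c [688.1 370.1] sz [35.  57.9] 89.3 z 0.0053 med [0.6874 0.3651]
[102. 285.] 2039 c [405.5 321.2] sz [101.3 130.9] 80.4 z 0.0046 med [0.4132 0.3392]
```

View pics/w2.png

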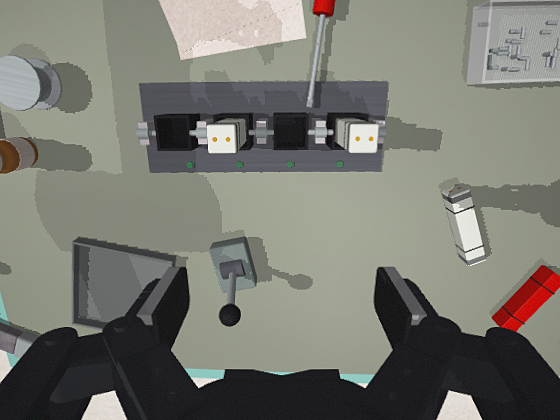

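Tops: tested cartridges at (645.0,134.0) and (651.2,7.2) mm, fixture yaw about 0.049, empty cups at about (648,70.6) and (642,198). j6 is at its limit, so I turn the tool by half a turn.

>>> step_arm(
  rows=[0,0,0,0,0,-0.185,8.5,0,0,0,0,0,-0.185,8.5,0,0,0,0,0,-0.185,8.5,0,0,0,0,0,-0.185,8.5,0,0,0,0,0,-0.185,8.5,0,0,0,0,0,-0.185,8.5,0,0,0,0,0,-0.185,8.5,0,0,0,0,0,-0.185,8.5,0,0,0,0,0,-0.185,8.5,0,0,0,0,0,-0.185,8.5,0,0,0,0,0,-0.185,8.5,0,0,0,0,0,-0.185,8.5],
)

```text
t: 4.0
tool_pos: [0.6007, 0.0777, 0.2987]
orientation: [[-0.643, 0.766, 0.0], [0.766, 0.643, -0.0], [-0.0, -0.0, -1.0]]
ft_force: [0.4, -0.3, -0.5]
width: 0.085
grasp_force: 0.0
```

>>> step_arm(
  rows=[0,0,0,0,0,-0.185,8.5,0,0,0,0,0,-0.185,8.5,0,0,0,0,0,-0.185,8.5,0,0,0,0,0,-0.185,8.5,0,0,0,0,0,0,8.5],
)

```text
t: 4.62
tool_pos: [0.6009, 0.078, 0.2987]
orientation: [[-0.99, 0.14, 0.0], [0.14, 0.99, -0.0], [-0.0, -0.0, -1.0]]
ft_force: [0.2, 0.5, -0.5]
width: 0.085
grasp_force: 0.0
```

```bash
python3 - <<'E'
from h import *
s=r.get_state(); print(s["t"],s["tool_pos"],s["joint_positions"].round(3))
rel([.645,.134,.16],down(np.pi+.049))
rel([.6512,.0072,.16],down(np.pi+.049))
E
```

```text
4.625 [0.6008848  0.077966   0.29866556] [ 0.025  0.441  0.293  1.423 -0.     0.165]
turn [-0.    0.   -0.19] | shift after turn (cm) [-4.68  5.38 13.87] | before [-3.58  6.17 13.87]
turn [-0.    0.   -0.19] | shift after turn (cm) [-4.68 -7.31 13.87] | before [-5.97 -6.3  13.87]
```

>>> step_arm(
  rows=[0,0,0,0,0,-0.187,6,-2.3,-3.65,3,0,0,0,6,-2.4,-3.65,3,0,0,0,6,0,0,3,0,0,0,6,0,0,3,0,0,0,6,0,0,3,0,0,0,6,0,0,2,0,0,0,6,0,0,2,0,0,0,6,0,0,0,0,0,0,6,0,0,0,0,0,0,6],
)

```text
t: 5.88
tool_pos: [0.6524, 0.0083, 0.1092]
orientation: [[-0.999, -0.048, 0.001], [-0.048, 0.999, -0.0], [-0.001, -0.0, -1.0]]
ft_force: [0.1, -0.6, 0.4]
width: 0.0598
grasp_force: 0.0
```

```bash
python3 - <<'E'
from h import *
s=r.get_state(); print(s["t"],s["tool_pos"],s["joint_positions"].round(3),s["width"])
rel([.6512,.0072,.108],down(np.pi+.049)); c=wcam("w3")
E
```

```text
5.875 [0.6524362  0.00833343 0.10918426] [-0.084  0.603  0.065  1.032 -0.    -0.133] 0.0597921453288206
turn [-0.     0.001 -0.001] | shift after turn (cm) [ 0.13 -0.11  0.12] | before [ 0.13 -0.11  0.12]
```

View pics/w3.png

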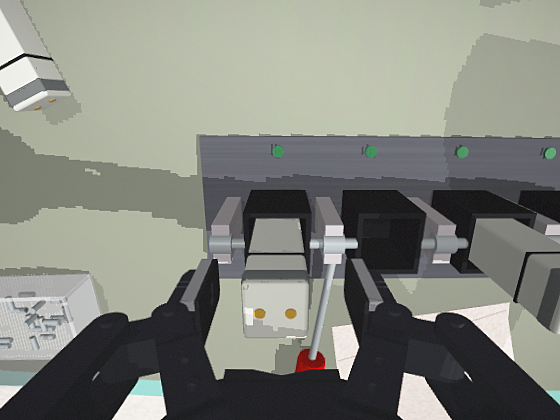

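The cartridge top at (276,300) sits centred between the open fingers, with the driver's shaft clear behind it. I close and lift.

>>> step_arm(
  rows=[0.1,-0.1,0.1,0,0,0,4,0,0,0,0,0,0,2,0,0,0,0,0,0,2,0,0,0,0,0,0,2,0,0,0,0,0,0,2,0,0,-1.5,0,0,0,2,0,0,-1.5,0,0,0,2,0,0,-2,0,0,0,2,0,0,-2.5,0,0,0,2,0,0,-3,0,0,0,2,0,0,0,0,0,0,2],
  squeeze=60,
)

```text
t: 7.3
tool_pos: [0.6532, 0.0078, 0.2156]
orientation: [[-0.999, -0.05, 0.006], [-0.05, 0.999, -0.0], [-0.006, -0.001, -1.0]]
ft_force: [0.5, -0.4, -1.2]
width: 0.0258
grasp_force: 60.1
```

```bash
python3 - <<'E'
from h import *
s=r.get_state(); print(s["t"],s["tool_pos"],s["width"],s["grasp_force"],s["ft_force"],s["ft_torque"])
ax=np.array([np.cos(.185),-np.sin(.185)]); ctr=np.array([.4085,.298])
for k in(.032,-.032):
    p=ctr+ax*k; print(p); rel([*p,.215],down(np.pi-.185))
E
```

```text
7.3 [0.65320072 0.00783893 0.21558743] 0.02578826431023246 60.09853184223175 [ 0.49303485 -0.35777303 -1.22310333] [ 0.00480028 -0.00365667 -0.00889905]
[0.43995396 0.29211371]
turn [0.    0.006 0.235] | shift after turn (cm) [26.19 24.02  0.06] | before [19.87 29.47 -0.08]
[0.37704604 0.30388629]
turn [0.    0.006 0.235] | shift after turn (cm) [32.59 24.02  0.06] | before [26.09 30.96 -0.13]
```

>>> step_arm(
  rows=[0,0,-1,0,0,0.118,2,0,0,0,0,0,0.117,2,2.9,2.7,0,0,0,0,2,2.9,2.7,0,0,0,0,2,2.9,2.7,0,0,0,0,2,2.9,2.7,0,0,0,0,2,2.9,2.7,0,0,0,0,2,2.9,2.7,0,0,0,0,2,2.9,2.6,0,0,0,0,2,2.9,2.6,0,0,0,0,2,2.9,2.6,0,0,0,0,2,0,0,0,0,0,0,2],
)

```text
t: 8.8
tool_pos: [0.4364, 0.293, 0.2209]
orientation: [[-0.984, 0.18, -0.002], [0.18, 0.984, -0.0], [0.002, -0.001, -1.0]]
ft_force: [0.3, -0.6, -1.9]
width: 0.0257
grasp_force: 59.9
```

```bash
python3 - <<'E'
from obs import *
s=r.get_state(); print(s["t"],s["tool_pos"],s["width"],s["joint_positions"].round(3))
rel([.44,.292,.106],down(np.pi-.185))
c=r.camera("top"); W=cloud(c); np.savez("top1.npz",**c); blobs(W,.10,.4,40)
E
```

```text
8.8 [0.43637983 0.29302754 0.22092025] 0.02568916003939458 [ 4.700e-01  2.910e-01 -1.270e-01  1.156e+00  1.000e-03  6.510e-01]
turn [-0.001 -0.002  0.004] | shift after turn (cm) [-0.37 -0.03 11.49] | before [-0.4  -0.03 11.49]
[ 28. 126.] 4685 c [741.5 740.6] sz [170.6 204.9] 89.2 z 0.2355 med [0.7327 0.6854]
[551. 139.] 173 c [ 743.9 -719.4] sz [170.3  10.2] 5.7 z 0.1072 med [ 0.7416 -0.7192]
[558. 119.] 59 c [ 796.6 -744. ] sz [64.2  9.7] 1.8 z 0.1059 med [ 0.8032 -0.7429]
[530. 140.] 117 c [ 736. -659.] sz [167.    7.3] 6.9 z 0.1074 med [ 0.7375 -0.66  ]
[541. 141.] 170 c [ 738.9 -689.6] sz [169.4  10.8] 5.9 z 0.1069 med [ 0.7352 -0.6905]
[242. 168.] 109 c [645.2 133. ] sz [27.6 25.7] 1.2 z 0.1218 med [0.6425 0.1321]
[547. 223.] 153 c [ 502.4 -699.2] sz [  9.4 167.2] 89.1 z 0.1075 med [ 0.5136 -0.6991]
[558. 224.] 179 c [ 502.5 -729.7] sz [167.1   9.3] 0.7 z 0.1074 med [ 0.5057 -0.7293]
[ 37. 229.] 218 c [467.9 677.2] sz [22.1 59.9] 85.4 z 0.165 med [0.4642 0.6732]
[173. 242.] 455 c [435. 258.] sz [63.5 74. ] 84.0 z 0.3449 med [0.4313 0.258 ]
[240. 244.] 50 c [439.9 132.5] sz [19.7 20.8] 77.2 z 0.1036 med [0.439  0.1316]
[ 38. 269.] 156 c [360.9 696.9] sz [50.3 90.6] 71.0 z 0.1019 med [0.353  0.6952]
[ 59. 275.] 78 c [340.2 633.3] sz [31.7 64.4] 57.0 z 0.1019 med [0.3417 0.632 ]
[ 27. 288.] 53 c [307.3 725.5] sz [25. 43.] 2.4 z 0.1021 med [0.3028 0.7232]
[ 42. 288.] 48 c [305.3 684.3] sz [23.  35.9] 24.7 z 0.1015 med [0.3049 0.6795]
[ 55. 286.] 41 c [311.5 647.6] sz [22.1 32.9] 1.7 z 0.1017 med [0.3112 0.6437]
[ 28. 364.] 2839 c [103.6 682.9] sz [146.4 122.5] 2.2 z 0.1946 med [0.1107 0.6709]
[289. 406.] 1796 c [55.   2.3] sz [ 66.3 196.5] 1.6 z 0.2907 med [ 0.0607 -0.0105]
```

>>> step_arm(
  rows=[-0.4,0,3,0,0,0,2,0,0,3,0,0,0,2,0,0,3,0,0,0,2,0,0,1.5,0,0,0,2,0,0,1,0,0,0,2,0,0,0.3,0,0,0,2,0,0,0,0,0,0,2,0,0,0,0,0,0,2],
)

```text
t: 9.85
tool_pos: [0.4434, 0.2912, 0.105]
orientation: [[-0.983, 0.184, 0.002], [0.184, 0.983, 0.001], [-0.001, 0.001, -1.0]]
ft_force: [-0.9, -0.8, -1.1]
width: 0.0253
grasp_force: 60.0
```

>>> step_arm(
  rows=[0,0,0.2,0,0,0,2,0,0,0.1,0,0,0,2,0,0,0,0,0,0,2],
)

```text
t: 10.22
tool_pos: [0.4426, 0.2908, 0.101]
orientation: [[-0.983, 0.184, -0.0], [0.184, 0.983, -0.0], [0.0, -0.0, -1.0]]
ft_force: [-0.3, -0.1, -1.7]
width: 0.0251
grasp_force: 60.0
```

>>> step_arm(
  rows=[0,0,0.15,0,0,0,2,0,0,0,0,0,0,2],
)

```text
t: 10.48
tool_pos: [0.4426, 0.2908, 0.0994]
orientation: [[-0.983, 0.184, -0.0], [0.184, 0.983, -0.0], [0.0, -0.0, -1.0]]
ft_force: [0.5, -0.7, -2.4]
width: 0.0251
grasp_force: 60.0
```

>>> step_arm(
  rows=[0,0,0.1,0,0,0,2,0,0,0,0,0,0,2],
)

```text
t: 10.72
tool_pos: [0.4428, 0.2909, 0.0989]
orientation: [[-0.983, 0.184, 0.0], [0.184, 0.983, -0.0], [-0.0, 0.0, -1.0]]
ft_force: [-1.8, 0.1, 1.1]
width: 0.0254
grasp_force: 60.5
```

>>> step_arm(
  rows=[0,0,0,0,0,0,3.5,0,0,0,0,0,0,5,0,0,0,0,0,0,5,0,0,-2,0,0,0,5,0,0,-3,0,0,0,5,0,0,-4,0,0,0,5,0,0,0,0,0,0,5],
)

```text
t: 11.6
tool_pos: [0.445, 0.2921, 0.192]
orientation: [[-0.983, 0.184, 0.006], [0.184, 0.983, 0.003], [-0.006, 0.004, -1.0]]
ft_force: [0.3, 0.1, -1.2]
width: 0.05
grasp_force: 0.0
```

```bash
python3 - <<'E'
from obs import *
rel([.645,.134,.19],down(np.pi+.049))
c=r.camera("top"); W=cloud(c); np.savez("top1.npz",**c); W[:, :120]=np.nan;W[:,500:]=np.nan; blobs(W,.112,.13,20)
E
```

```text
turn [ 0.003  0.006 -0.234] | shift after turn (cm) [-19.2  -16.77   0.2 ] | before [-22.56 -11.86   0.28]
[242. 167.] 99 c [644.9 133.3] sz [26.6 25.4] 2.9 z 0.1223 med [0.6439 0.1322]
[279. 389.] 32 c [59.9 23. ] sz [ 8.4 60.7] 21.0 z 0.1232 med [0.0649 0.0181]
```

>>> step_arm(
  rows=[0,0,-1.5,0,0,-0.117,6,0,0,0,0,0,-0.117,6,-2.7,-2.4,0,0,0,0,6,-2.75,-2.4,0,0,0,0,6,-2.75,-2.4,0,0,0,0,6,-2.75,-2.4,0,0,0,0,6,-2.75,-2.4,0,0,0,0,6,-2.75,-2.4,0,0,0,0,6,-2.75,-2.4,0,0,0,0,6,0,0,0,0,0,0,6,0,0,0,0,0,0,6],
)

```text
t: 13.02
tool_pos: [0.6417, 0.1327, 0.2021]
orientation: [[-0.999, -0.049, -0.003], [-0.049, 0.999, 0.0], [0.003, 0.0, -1.0]]
ft_force: [-0.2, -0.5, 0.7]
width: 0.0602
grasp_force: 0.0
```

```bash
python3 - <<'E'
from obs import *
rel([.645,.134,.108],down(np.pi+.049)); print(r.get_state()["joint_positions"].round(2))
c=r.camera("top"); W=cloud(c); np.savez("top1.npz",**c); W[:, :120]=np.nan;W[:,500:]=np.nan; blobs(W,.102,.13,20)
E
```

```text
turn [ 0.    -0.003  0.   ] | shift after turn (cm) [-0.34  0.11  9.41] | before [-0.37  0.11  9.41]
[0.11 0.56 0.25 1.25 0.   0.06]
[242. 170.] 60 c [639.7 132.7] sz [16.3 24.6] 3.0 z 0.1216 med [0.6378 0.1313]
[181. 241.] 84 c [444.7 289.6] sz [25. 26.] 77.4 z 0.1134 med [0.4432 0.2906]
[288. 390.] 113 c [53.9 -3.9] sz [108.7  29.7] 84.7 z 0.1171 med [ 0.0627 -0.0041]
```

>>> step_arm(
  rows=[-0.3,0.1,3,0,0,0,6,0,0,3,0,0,0,6,0,0,2,0,0,0,6,0,0,1.4,0,0,0,6,0,0,0,0,0,0,6,0,0,0,0,0,0,4,0,0,0,0,0,0,2,0,0,0,0,0,0,2,0,0,0,0,0,0,2,0,0,0,0,0,0,2],
)

```text
t: 14.32
tool_pos: [0.6466, 0.1337, 0.111]
orientation: [[-0.999, -0.049, 0.002], [-0.049, 0.999, 0.0], [-0.002, 0.0, -1.0]]
ft_force: [-0.5, -0.5, 6.7]
width: 0.0255
grasp_force: 59.3
```

>>> step_arm(
  rows=[0,0,-1.5,0,0,0,2,0,0,-1.5,0,0,0,2,0,0,-2,0,0,0,2,0,0,-3,0,0,0,2,0,0,-4,0,0,0,2,0,0,-4,0,0,0,2,0,0,0,0,0,0,2,0,0,0,0,0,0,2],
)

```text
t: 15.32
tool_pos: [0.6455, 0.1337, 0.2691]
orientation: [[-0.999, -0.049, -0.001], [-0.049, 0.999, -0.0], [0.001, -0.0, -1.0]]
ft_force: [-0.3, 0.5, -2.2]
width: 0.0256
grasp_force: 59.1
```

```bash
python3 - <<'E'
from h import *
s=r.get_state(); print(s["t"],s["tool_pos"],s["width"],s["grasp_force"],s["ft_force"],s["ft_torque"])
rel([.376,.304,.25],down(np.pi-.185))
E
```

```text
15.325 [0.64552082 0.13367173 0.2691045 ] 0.02559996299397448 59.05368983745575 [-0.33065213  0.50057255 -2.18265718] [-0.00411047  0.01463827 -0.01351131]
turn [-0.    -0.001  0.234] | shift after turn (cm) [29.63 11.78  1.91] | before [26.08 18.34  1.92]
```

>>> step_arm(
  rows=[0,0,0,0,0,0.117,2,0,0,0,0,0,0.117,2,2.96,1.2,0,0,0,0,2,2.96,1.2,0,0,0,0,2,2.96,1.2,0,0,0,0,2,2.96,1.2,0,0,0,0,2,2.96,1.2,0,0,0,0,2,2.96,1.2,0,0,0,0,2,2.96,1.2,0,0,0,0,2,2.96,1.2,0,0,0,0,2,2.96,1.1,0,0,0,0,2,2.96,1.1,0,0,0,0,2],
)

```text
t: 16.82
tool_pos: [0.3743, 0.3038, 0.2676]
orientation: [[-0.983, 0.184, -0.003], [0.184, 0.983, -0.002], [0.003, -0.003, -1.0]]
ft_force: [0.9, 0.8, -1.2]
width: 0.0254
grasp_force: 59.0
```

>>> step_arm(
  rows=[0,0,0,0,0,0,2,0,0,0,0,0,0,2],
)

```text
t: 17.08
tool_pos: [0.3761, 0.3036, 0.2685]
orientation: [[-0.983, 0.184, -0.001], [0.184, 0.983, -0.002], [0.001, -0.002, -1.0]]
ft_force: [0.7, 0.3, -1.6]
width: 0.025
grasp_force: 59.1
```

```bash
python3 - <<'E'
from h import *
rel([.376,.304,.105],down(np.pi-.185)); print(r.get_state()["joint_positions"].round(2))
E
```

```text
turn [-0.002 -0.001  0.   ] | shift after turn (cm) [ 0.02  0.04 16.35] | before [ 0.    0.07 16.35]
[ 0.55  0.19 -0.14  1.25 -0.    0.73]
```

>>> step_arm(
  rows=[0,0,3,0,0,0,2,0,0,3,0,0,0,2,0,0,3,0,0,0,2,0,0,3,0,0,0,2,0,0,2.2,0,0,0,2,0,0,1.2,0,0,0,2,0,0,0.7,0,0,0,2,0,0,0.2,0,0,0,2,0,0,0,0,0,0,2,0,0,0,0,0,0,2],
)

```text
t: 18.32
tool_pos: [0.3769, 0.3043, 0.1073]
orientation: [[-0.983, 0.184, 0.001], [0.184, 0.983, 0.001], [-0.001, 0.001, -1.0]]
ft_force: [-0.1, -0.0, -1.9]
width: 0.025
grasp_force: 59.1
```

>>> step_arm(
  rows=[0,0,0.15,0,0,0,2,0,0,0,0,0,0,2],
)

```text
t: 18.58
tool_pos: [0.3764, 0.3041, 0.1052]
orientation: [[-0.983, 0.184, 0.0], [0.184, 0.983, -0.0], [-0.0, 0.0, -1.0]]
ft_force: [0.4, -0.4, -0.8]
width: 0.0253
grasp_force: 59.1
```

>>> step_arm(
  rows=[0,0,0.15,0,0,0,2,0,0,0,0,0,0,2],
)

```text
t: 18.82
tool_pos: [0.3763, 0.304, 0.1035]
orientation: [[-0.983, 0.184, -0.0], [0.184, 0.983, -0.0], [0.0, -0.0, -1.0]]
ft_force: [-0.6, -0.2, -1.9]
width: 0.0254
grasp_force: 59.1
```

>>> step_arm(
  rows=[0,0,0.15,0,0,0,2,0,0,0,0,0,0,2],
)

```text
t: 19.08
tool_pos: [0.3765, 0.3041, 0.1021]
orientation: [[-0.983, 0.184, 0.0], [0.184, 0.983, -0.0], [-0.0, -0.0, -1.0]]
ft_force: [-0.6, -0.4, -1.2]
width: 0.0252
grasp_force: 59.2
```

>>> step_arm(
  rows=[0,0,0.1,0,0,0,2,0,0,0,0,0,0,2],
)

```text
t: 19.32
tool_pos: [0.3765, 0.3041, 0.102]
orientation: [[-0.983, 0.184, 0.001], [0.184, 0.983, 0.0], [-0.001, 0.0, -1.0]]
ft_force: [-1.5, -1.4, 6.8]
width: 0.0253
grasp_force: 60.3
```

Contact. I release and rise.

>>> step_arm(
  rows=[0,0,0,0,0,0,3.5,0,0,0,0,0,0,5,0,0,0,0,0,0,5,0,0,-2,0,0,0,5,0,0,-3,0,0,0,5,0,0,-5,0,0,0,5,0,0,-5,0,0,0,5,0,0,-3,0,0,0,5,0,0,0,0,0,0,5],
)

```text
t: 20.45
tool_pos: [0.3779, 0.305, 0.2836]
orientation: [[-0.983, 0.184, 0.005], [0.184, 0.983, 0.003], [-0.004, 0.004, -1.0]]
ft_force: [1.1, 0.3, -0.9]
width: 0.0502
grasp_force: 0.0
```

```bash
python3 - <<'E'
from obs import *
c=r.camera("top"); W=cloud(c); np.savez("top2.npz",**c); W[:, :120]=np.nan;W[:,455:]=np.nan; W[:140]=np.nan; blobs(W,.105,.13,20);
W[:190]=np.nan;W[:,:320]=np.nan;print("lying"); blobs(W,.012,.035,100)
W=cloud(c);print(r.get_state()["joint_positions"].round(2))
rel([.5337,-.175,.28],down(.441)); rel([.5337,-.175,.28],down(.441+np.pi));rel([.5536,-.373,.28],down(-.069+np.pi))
E
```

```text
[182. 240.] 99 c [444.8 288.6] sz [27.8 25.4] 77.6 z 0.1133 med [0.4457 0.2884]
[178. 264.] 47 c [377.7 302.1] sz [26.5 24.6] 76.6 z 0.1133 med [0.3842 0.2961]
[283. 389.] 68 c [59.5 12.2] sz [15.3 82.8] 12.1 z 0.1179 med [0.0648 0.008 ]
lying
[421. 208.] 377 c [ 553.3 -370.4] sz [ 28.7 106.7] 84.8 z 0.0256 med [ 0.5528 -0.3691]
[352. 214.] 361 c [ 532.9 -172.8] sz [107.8  27.4] 26.3 z 0.0255 med [ 0.5319 -0.1728]
[395. 255.] 377 c [ 420.5 -297.5] sz [ 26.8 110.5] 59.8 z 0.0256 med [ 0.4182 -0.2953]
[440. 284.] 242 c [ 338.6 -429. ] sz [73.  84.7] 89.4 z 0.0227 med [ 0.3408 -0.4205]
[ 0.55  0.18 -0.11  1.28 -0.    0.73]
turn [ 3.000e-03 -1.000e-03  2.516e+00] | shift after turn (cm) [-6.3  50.05  0.18] | before [-24.21 -44.25   0.16]
turn [ 0.001  0.002 -0.626] | shift after turn (cm) [  6.3  -50.05   0.18] | before [-24.21 -44.25   0.16]
turn [ 0.001  0.002 -0.116] | shift after turn (cm) [-22.29 -66.37   0.18] | before [-29.8  -63.35   0.14]
```

Both tested cartridges stand in the tray. Now the first untested one, near (533,-173), yaw about 0.45.

>>> step_arm(
  rows=[0,0,0,0,0,-0.159,5,0,0,0,0,0,-0.159,5,0,0,0,0,0,-0.159,5,0,0,0,0,0,-0.159,5,0.5,-4.2,0,0,0,0,5,0.5,-4.2,0,0,0,0,5,0.5,-4.2,0,0,0,0,5,0.5,-4.2,0,0,0,0,5,0.5,-4.2,0,0,0,0,5,0.5,-4.2,0,0,0,0,5,0.5,-4.2,0,0,0,0,5,0.5,-4.2,0,0,0,0,5],
)

```text
t: 22.0
tool_pos: [0.4862, -0.0169, 0.2791]
orientation: [[-0.9, -0.436, -0.003], [-0.436, 0.9, 0.001], [0.003, 0.002, -1.0]]
ft_force: [0.9, 1.3, 0.2]
width: 0.0501
grasp_force: 0.0
```

>>> step_arm(
  rows=[0.5,-4.2,2,0,0,0,5,0.5,-4.2,2,0,0,0,5,0.5,-4,2,0,0,0,5,0,0,0,0,0,0,5,0,0,0,0,0,0,5],
)

```text
t: 22.62
tool_pos: [0.5265, -0.1333, 0.2199]
orientation: [[-0.9, -0.436, -0.003], [-0.436, 0.9, 0.001], [0.002, 0.002, -1.0]]
ft_force: [1.1, -0.3, -0.1]
width: 0.0497
grasp_force: 0.0
```

```bash
python3 - <<'E'
from obs import *
c=wcam(); W=cloud(c); np.savez("w4.npz",**c); blobs(W,.015,.035,200); s=r.get_state(); print(s["t"],s["tool_pos"],s["joint_positions"].round(2))
th=.455; p=np.array([.533,-.1735])+.02*np.array([np.cos(th),np.sin(th)]); rel([*p,.025],down(th+np.pi))
E
```

```text
[142.  18.] 2007 c [ 435.2 -305.7] sz [27.2 68.4] 59.7 z 0.0253 med [ 0.4437 -0.3072]
[46. 99.] 3812 c [ 551.2 -370.7] sz [ 28.1 110.1] 85.8 z 0.0251 med [ 0.5467 -0.3674]
[243. 167.] 2974 c [ 529.8 -172.1] sz [109.5  26.7] 25.4 z 0.0254 med [ 0.5258 -0.1733]
[529. 235.] 2732 c [459.9 137.8] sz [70.6 51.4] 14.3 z 0.0246 med [0.4603 0.1287]
[  4. 260.] 396 c [ 756.8 -372.3] sz [81.9 15. ] 9.6 z 0.0217 med [ 0.7357 -0.373 ]
[125. 303.] 1234 c [ 729.6 -234.9] sz [46.8 96. ] 43.1 z 0.0267 med [ 0.7198 -0.2346]
[323. 316.] 336 c [647.7 -21.4] sz [21. 35.] 82.9 z 0.0253 med [ 0.6414 -0.0254]
22.675 [ 0.52679029 -0.13299327  0.22059828] [-0.36  0.33 -0.08  1.17  0.   -0.82]
turn [ 0.001 -0.001 -0.003] | shift after turn (cm) [-0.78 -3.91 19.56] | before [-0.81 -3.94 19.55]
```

>>> step_arm(
  rows=[-0.35,-1.9,3,0,0,0,5,-0.35,-1.9,3,0,0,0,5,0,0,3,0,0,0,5,0,0,3,0,0,0,5,0,0,2.5,0,0,0,5,0,0,2,0,0,0,5,0,0,1.5,0,0,0,5,0,0,1,0,0,0,5,0,0,0.4,0,0,0,5,0,0,0,0,0,0,5,0,0,0,0,0,0,5],
)

```text
t: 24.05
tool_pos: [0.5509, -0.1653, 0.0278]
orientation: [[-0.9, -0.436, 0.001], [-0.436, 0.9, -0.001], [-0.001, -0.001, -1.0]]
ft_force: [0.3, -0.2, -0.1]
width: 0.0502
grasp_force: 0.0
```

```bash
python3 - <<'E'
from obs import *
c=wcam("w5"); rel([.5495,-.164,.025],down(.448+np.pi))
E
```

```text
turn [-0.001  0.001  0.003] | shift after turn (cm) [0.07 0.18 0.28] | before [0.07 0.18 0.28]
```

View pics/w5.png

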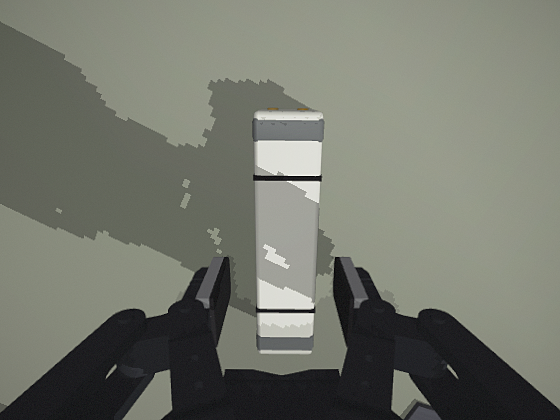

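The cartridge (255 to 322, 110 to 352) lies centred between the pads, gripped toward its far end. I close, lift and feel.

>>> step_arm(
  rows=[0,0.1,0.3,0,0,0,4,0,0,0,0,0,0,2,0,0,0,0,0,0,2,0,0,0,0,0,0,2],
  squeeze=40,
)

```text
t: 24.6
tool_pos: [0.5499, -0.1641, 0.0241]
orientation: [[-0.9, -0.436, -0.0], [-0.436, 0.9, -0.0], [0.0, -0.0, -1.0]]
ft_force: [-0.0, -0.6, 0.0]
width: 0.0251
grasp_force: 40.5
```

```bash
cat > ft.py <<'E'
from h import *
F=[];T=[]
for i in range(10):
    s=r.get_state(); F.append(s["ft_force"]);T.append(s["ft_torque"]); r.camera("top")
R=np.array(s["orientation"]); F=np.array(F)@R; T=np.array(T)@R
print("t",s["t"],"tool F",F.mean(0).round(3),"T",T.mean(0).round(4),"sd",T.std(0).round(4),"w",s["width"],s["grasp_force"])
E
python3 ft.py
```

```text
t 25.05 tool F [-0.142 -0.042 -0.193] T [-0.0061  0.0194 -0.0124] sd [0.0223 0.032  0.0188] w 0.025450597528644064 40.5296391248703
```

>>> step_arm(
  rows=[0,0,-1,0,0,0,2,0,0,-2,0,0,0,2,0,0,-3,0,0,0,2,0,0,-3,0,0,0,2,0,0,0,0,0,0,2,0,0,0,0,0,0,2],
)

```text
t: 25.85
tool_pos: [0.5495, -0.164, 0.1136]
orientation: [[-0.9, -0.436, -0.001], [-0.436, 0.9, 0.0], [0.001, 0.0, -1.0]]
ft_force: [0.4, 0.7, -0.7]
width: 0.0251
grasp_force: 40.4
```

```bash
python3 ft.py; python3 -c "
from h import *
wcam('w6')"
```

```text
t 26.3 tool F [-0.062  0.018  1.152] T [0.0016 0.0106 0.0027] sd [0.0269 0.0452 0.0302] w 0.0255126252718844 40.37387251853943
```

View pics/w6.png

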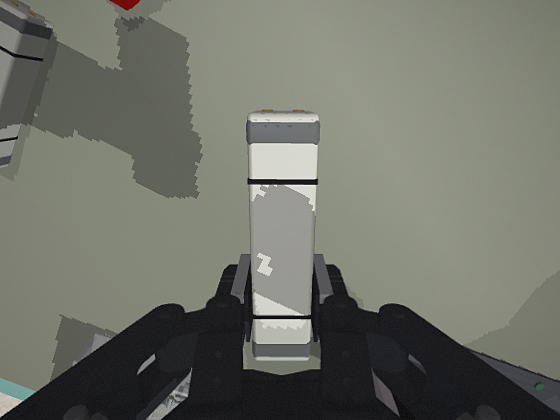

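Measured torque Ty is about +0.01 N·m. With the heavy end on the near side it would be about -0.06, so the heavy end is the far one, by the grip. I set it down and regrip on the near half with the tool turned round.

>>> step_arm(
  rows=[0,0,3,0,0,0,2,0,0,3,0,0,0,2,0,0,2,0,0,0,2,0,0,0.9,0,0,0,2,0,0,0,0,0,0,2,0,0,0,0,0,0,2,0,0,0,0,0,0,5,0,0,0,0,0,0,5,0,0,-2,0,0,0,5,0,0,-3,0,0,0,5,2,0,-3,0,0,0,5,2,0,0,0,0,0,5],
)

```text
t: 27.9
tool_pos: [0.5159, -0.1828, 0.1083]
orientation: [[-0.9, -0.437, 0.006], [-0.437, 0.9, -0.003], [-0.004, -0.005, -1.0]]
ft_force: [-0.4, -0.3, -0.1]
width: 0.05
grasp_force: 0.0
```

>>> step_arm(
  rows=[0,0,0,0,0,0.185,5,0,0,0,0,0,0.185,5,0,0,0,0,0,0.185,5,0,0,0,0,0,0.185,5,0,0,0,0,0,0.185,5,0,0,0,0,0,0.185,5,0,0,0,0,0,0.185,5,0,0,0,0,0,0.185,5,0,0,0,0,0,0.185,5,0,0,0,0,0,0.185,5,0,0,0,0,0,0.185,5,0,0,0,0,0,0.185,5],
)

```text
t: 29.4
tool_pos: [0.5141, -0.1817, 0.1054]
orientation: [[0.203, 0.979, 0.0], [0.979, -0.203, -0.0], [-0.0, 0.001, -1.0]]
ft_force: [-0.7, 0.4, -0.3]
width: 0.0499
grasp_force: 0.0
```

>>> step_arm(
  rows=[0,0,0,0,0,0.185,5,0,0,0,0,0,0.185,5,0,0,0,0,0,0.185,5,0,0,0,0,0,0.185,5,0,0,0,0,0,0.182,5,0,0,0,0,0,0,5,0,0,0,0,0,0,5],
)

```text
t: 30.28
tool_pos: [0.514, -0.1816, 0.1053]
orientation: [[0.899, 0.438, 0.0], [0.438, -0.899, -0.0], [0.0, 0.0, -1.0]]
ft_force: [0.2, -0.4, -0.2]
width: 0.0497
grasp_force: 0.0
```

```bash
python3 - <<'E'
from obs import *
s=r.get_state(); print(s["t"],s["tool_pos"],s["joint_positions"].round(2))
c=r.camera("top"); W=cloud(c); W[:190]=np.nan;W[:,:320]=np.nan; W[:,455:]=np.nan;print("lying"); blobs(W,.012,.035,60)
W=cloud(wcam()); blobs(W,.015,.034,300)
rel([.5135,-.1814,.0241],down(.45))
E
```

```text
30.275 [ 0.51398421 -0.18160065  0.10530381] [-0.46  0.41 -0.27  0.89 -0.    2.23]
lying
[421. 208.] 374 c [ 552.8 -370.7] sz [ 29.  105.1] 85.6 z 0.0255 med [ 0.5522 -0.3691]
[345. 202.] 77 c [ 563.9 -151.1] sz [42.1 19.3] 7.2 z 0.0255 med [ 0.5659 -0.1525]
[395. 255.] 375 c [ 420.6 -297.2] sz [ 27.4 110.7] 60.5 z 0.0256 med [ 0.4181 -0.2955]
[440. 284.] 237 c [ 338.3 -427.2] sz [84.6 73.8] 0.9 z 0.023 med [ 0.3408 -0.419 ]
[282. 189.] 6711 c [ 531.8 -172.8] sz [110.3  26.6] 25.7 z 0.0256 med [ 0.538 -0.17 ]
[522. 296.] 4279 c [ 546.2 -369.7] sz [28.3 99. ] 86.1 z 0.0251 med [ 0.5405 -0.362 ]
turn [ 0.    -0.     0.002] | shift after turn (cm) [-0.03 -0.04  8.11] | before [-0.03 -0.04  8.11]
```

>>> step_arm(
  rows=[0,0,3,0,0,0,5,0,0,3,0,0,0,5,0,0,1.5,0,0,0,5,0,0,0.6,0,0,0,5,0,0,0,0,0,0,5,0,0,0,0,0,0,2,0,0,0,0,0,0,2,0,0,0,0,0,0,2,0,0,0,0,0,0,2],
  squeeze=90,
)

```text
t: 31.5
tool_pos: [0.5149, -0.1821, 0.0255]
orientation: [[0.9, 0.436, 0.002], [0.436, -0.9, -0.001], [0.001, 0.002, -1.0]]
ft_force: [-1.0, 0.3, 6.1]
width: 0.0242
grasp_force: 89.3
```

>>> step_arm(
  rows=[0,0,-1,0,0,0,2,0,0,-2,0,0,0,2,0,0,-3,0,0,0,2,0,0,-3,0,0,0,2,0,0,-3,0,0,0,2,0,0,-3,0,0,0,2,0,0,0,0,0,0,2,0,0,0,0,0,0,2],
)

```text
t: 32.5
tool_pos: [0.5134, -0.1813, 0.1734]
orientation: [[0.9, 0.436, -0.001], [0.436, -0.9, 0.0], [-0.001, -0.001, -1.0]]
ft_force: [0.4, -0.3, -1.8]
width: 0.0245
grasp_force: 88.4
```

```bash
python3 ft.py; python3 -c "
from obs import *
c=wcam('w7');W=cloud(c);s=r.get_state();R=np.array(s['orientation']);P=(W-s['tool_pos'])@R
m=(abs(P[...,1])<.008)&(P[...,2]<.08)&(P[...,0]>.02)
q=P[m]; print(len(q),np.polyfit(q[:,0],q[:,2],1),q[:,0].min(),q[:,0].max(), s['tool_pos'])"
```

```text
t 32.95 tool F [0.043 0.184 1.024] T [-0.0127 -0.0446  0.0122] sd [0.0293 0.0326 0.0293] w 0.024418025292387964 88.38191628456116
5925 [ 0.03637414 -0.00169748] 0.02001128762057406 0.07480513607622047 [ 0.51389091 -0.18155362  0.17400458]
```

View pics/w7.png

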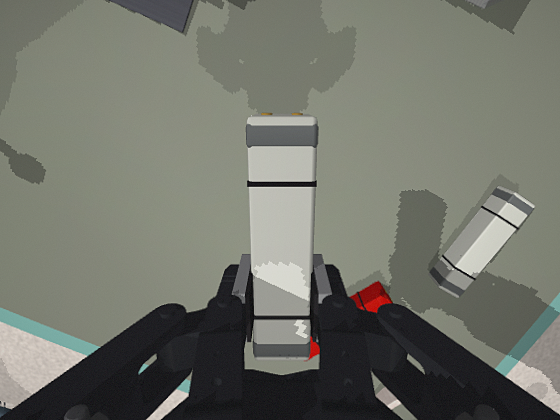

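Ty is about -0.045 N·m and the tip sags 2°, so the heavy end is on the tool's +x side. The picture shows it held at (283,240). Now I raise it, turn half round and move in front of the fixture.

>>> step_arm(
  rows=[0,0,-3,0,0,-0.183,2,0,0,-3,0,0,-0.183,2,0,0,-3,0,0,-0.183,2,0,0,0,0,0,-0.183,2,0,0,0,0,0,-0.183,2,0,0,0,0,0,-0.183,2,0,0,0,0,0,-0.183,2,0,0,0,0,0,-0.183,2,0,0,0,0,0,-0.183,2,0,0,0,0,0,-0.183,2,0,0,0,0,0,-0.183,2,0,0,0,0,0,-0.183,2],
)

```text
t: 34.55
tool_pos: [0.514, -0.1815, 0.2642]
orientation: [[-0.883, 0.47, 0.0], [0.47, 0.883, -0.0], [-0.0, 0.0, -1.0]]
ft_force: [-1.1, 0.0, -0.6]
width: 0.0241
grasp_force: 88.6
```

>>> step_arm(
  rows=[0,0,0,0,0,-0.183,2,0,0,0,0,0,-0.183,2,0,0,0,0,0,-0.183,2,0,0,0,0,0,0,2],
)

```text
t: 35.05
tool_pos: [0.514, -0.1816, 0.2642]
orientation: [[-0.999, -0.052, 0.0], [-0.052, 0.999, -0.0], [-0.0, -0.0, -1.0]]
ft_force: [0.5, 0.1, -0.6]
width: 0.0241
grasp_force: 88.6
```

```bash
python3 - <<'E'
from obs import *
s=r.get_state(); print(s["t"],s["tool_pos"],s["joint_positions"].round(2))
rel([.54,0.0,.26],down(.049+np.pi)); rel([.54,0.0,.26],fwd(.049,True))
E
```

```text
35.05 [ 0.51400328 -0.1815665   0.26421474] [-0.46  0.31  0.02  1.27  0.   -0.51]
turn [-0.     0.     0.003] | shift after turn (cm) [-3.49 18.01  0.42] | before [-3.54 18.    0.42]
turn [ 0.002 -1.571  0.002] | shift after turn (cm) [ 0.42 18.01  3.49] | before [-3.54 18.    0.42]
```

Move in front of the fixture, then pitch up in two calls.

>>> step_arm(
  rows=[-0.7,3.6,0,0,0,0,2,-0.7,3.6,0,0,0,0,2,-0.7,3.6,0,0,0,0,2,-0.7,3.6,0,0,0,0,2,-0.7,3.6,0,0,0,0,2,0,0,0,0,-0.157,0,2,0,0,0,0,-0.157,0,2,0,0,0,0,-0.157,0,2,0,0,0,0,-0.157,0,2,0,0,0,0,-0.157,0,2],
)

```text
t: 36.3
tool_pos: [0.5387, 0.0002, 0.265]
orientation: [[-0.702, -0.052, 0.71], [-0.035, 0.999, 0.038], [-0.711, 0.002, -0.703]]
ft_force: [0.9, 0.3, -2.4]
width: 0.0248
grasp_force: 88.8
```

>>> step_arm(
  rows=[0,0,0,0,-0.157,0,2,0,0,0,0,-0.157,0,2,0,0,0,0,-0.157,0,2,0,0,0,0,-0.157,0,2,0,0,0,0,-0.158,0,2,0,0,0,0,0,0,2,0,0,0,0,0,0,2],
)

```text
t: 37.17
tool_pos: [0.6562, -0.0198, 0.4041]
orientation: [[-0.213, -0.083, 0.973], [-0.004, 0.996, 0.084], [-0.977, 0.014, -0.213]]
ft_force: [-0.2, 1.0, -1.2]
width: 0.0246
grasp_force: 89.3
```

```bash
python3 - <<'E'
from obs import *
s=r.get_state(); print(s["t"],s["tool_pos"],s["joint_positions"].round(2)); print(s["orientation"].round(3))
rel([.6399,.0066,.15],fwd(.049,True))
c=r.camera("scene"); save("s2",c["pixels"]); np.savez("s2.npz",**c)
E
```

```text
37.175 [ 0.65619568 -0.0198421   0.40411606] [-0.29 -0.11 -1.02 -0.68  0.36 -0.07]
[[-0.213 -0.083  0.973]
 [-0.004  0.996  0.084]
 [-0.977  0.014 -0.213]]
turn [ 0.035 -0.215 -0.01 ] | shift after turn (cm) [25.41  2.72 -1.5 ] | before [25.16  2.41  4.04]
```

View pics/s2.png

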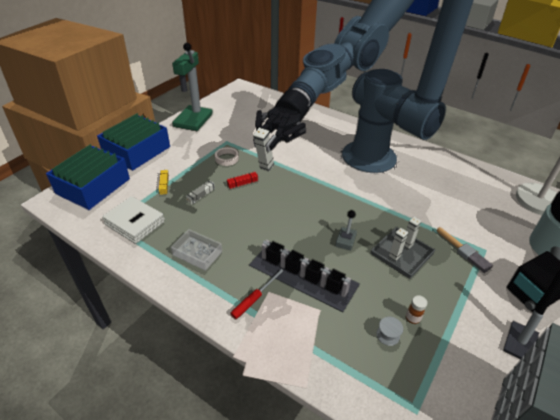

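The scene picture shows the arm stretched up with the cartridge at (265,150): a level tool at x = 0.54 is out of range, because j3 is at its stop. I fit the planar kinematics from logged poses to see what tilt is reachable.

```bash
cat > kin.py <<'E'
import numpy as np
from scipy.optimize import least_squares
D=np.array([[.378,.0798,1.2744,.5745,.2525],[.1954,-.0528,1.323,.4903,.2976],[.4423,.2935,1.4232,.606,.298],[.603,.065,1.032,.6525,.1092],[.19,-.14,1.25,.4834,.2685],[.56,.25,1.25,.6553,.2021],[.33,-.08,1.17,.5433,.2206],[.41,-.27,.89,.5456,.1053],[.31,.02,1.27,.5451,.2642]])
def fk(p,j2,j3,j4):
    a,b,h,L,c,e=p; f=j2-j3; t=f+j4   # forearm pitch below horizontal, with offset e
    return c+a*np.sin(j2)+b*np.cos(f+e)+L*np.cos(t), h+a*np.cos(j2)-b*np.sin(f+e)-L*np.sin(t)
# last: tilted pose, wrist j5=.36 (approx in-plane shortening cos)
def res(p):
    a=fk(p,*D[:,:3].T); q=[*(a[0]-D[:,3]),*(a[1]-D[:,4])]
    t=p.copy(); x=fk(t,-.11,-1.02,-.68); w=p.copy(); w=w*1; 
    rr=.6562*np.cos(.29)+.0198*np.sin(.29)
    L=p[3]*np.cos(.36); x=fk([p[0],p[1],p[2],L,p[4],p[5]],-.11,-1.02,-.68)
    return np.array(q+[.3*(x[0]-rr),.3*(x[1]-.404)])
s=least_squares(res,[.4,.4,.3,.25,0,0]); p=s.x
if __name__=="__main__":
    print(p.round(4),np.abs(s.fun).max())
    for X in(.58,.6,.64,.66):
        for z in(.09,.12,.15):
            for tp in np.arange(0,60,5):
                o=least_squares(lambda q:[*(np.array(fk(p,q[0],q[1],np.deg2rad(tp)-q[0]+q[1]))-[X,z])],[.4,-.5]); 
                if o.cost<1e-8:
                    q=o.x; j4=np.deg2rad(tp)-q[0]+q[1]
                    if q[1]>-1.02 and q[0]<1.66 and j4>-1.77: print(X,z,"pitch",tp,q.round(2),j4.round(2)); break
E
python3 kin.py
```

```text
[ 0.4908  0.3871  0.2611  0.4245  0.0086 -0.1927] 0.005089421427366403
0.58 0.09 pitch 50 [ 0.19 -1.01] -0.33
0.58 0.12 pitch 50 [ 0.12 -0.97] -0.22
0.58 0.15 pitch 50 [ 0.06 -0.93] -0.11
0.6 0.09 pitch 50 [ 0.22 -0.97] -0.32
0.6 0.12 pitch 50 [ 0.15 -0.93] -0.21
0.6 0.15 pitch 45 [ 0.09 -0.98] -0.29
0.64 0.09 pitch 45 [ 0.3  -0.96] -0.48
0.64 0.12 pitch 40 [ 0.26 -1.02] -0.58
0.64 0.15 pitch 40 [ 0.18 -0.99] -0.47
0.66 0.09 pitch 40 [ 0.37 -1.  ] -0.67
0.66 0.12 pitch 40 [ 0.29 -0.97] -0.56
0.66 0.15 pitch 40 [ 0.22 -0.94] -0.46
```

Level is not reachable in plane: the tool must stay at least about 42° below level at the fixture. Instead, I hold at 45° with a light squeeze and let the heavy end swing down in the grip.

```bash
cat >> h.py <<'E'
def tilt(psi,p):
    d=np.array([np.cos(psi),np.sin(psi),0]); e=np.array([0,0,1.])
    z=np.cos(p)*d-np.sin(p)*e; x=-np.sin(p)*d-np.cos(p)*e; return np.column_stack([x,np.cross(z,x),z])
def cart():
    # slope of cartridge face seen by wrist cam in tool frame
    c=wcam(); W=cloud(c); s=r.get_state(); R=np.array(s["orientation"]); P=(W-s["tool_pos"])@R
    m=(abs(P[...,1])<.007)&(abs(P[...,2])<.09)&(P[...,0]>-.05)&(P[...,0]<.10)
    q=P[m]; k=np.polyfit(q[:,0],q[:,2],1)
    for _ in range(3): 
        q=q[abs(np.polyval(k,q[:,0])-q[:,2])<.006]; k=np.polyfit(q[:,0],q[:,2],1)
    d=R@np.array([1,0,k[0]]); d/=np.linalg.norm(d)
    n=R@np.array([k[0],0,-1]);n/=np.linalg.norm(n)   # outward face normal
    x1=np.percentile(q[:,0],99.5); end=np.array(s["tool_pos"])+R@np.array([x1,0,np.polyval(k,x1)])-.013*n
    print("slope",k.round(4),"angle in grip deg",np.degrees(np.arctan(k[0])).round(1),"axis",d.round(3),"tilt from vertical",np.degrees(np.arccos(-d[2])).round(1),"x",q[:,0].min().round(3),x1.round(4),"end centre",end.round(4),"middle",(end-.055*d).round(4), len(q))
E
python3 - <<'E'
from h import *
rel([.60,0,.30],tilt(0.0,np.deg2rad(45)))
E
```

```text
turn [0.08  0.571 0.028] | shift after turn (cm) [11.38  1.98  3.44] | before [11.42  2.3  -3.09]
```

>>> step_arm(
  rows=[0,0,0,0.02,0.143,0.007,2,0,0,0,0.02,0.143,0.007,2,0,0,0,0.02,0.143,0.007,2,0,0,0,0.02,0.143,0.007,2,2.8,0.5,0.9,0,0,0,2,2.8,0.5,0.9,0,0,0,2,2.8,0.5,0.9,0,0,0,2,2.8,0.5,0.8,0,0,0,2,0,0,0,0,0,0,2,0,0,0,0,0,0,2],
)

```text
t: 38.48
tool_pos: [0.6111, -0.001, 0.3007]
orientation: [[-0.669, -0.006, 0.743], [-0.003, 1.0, 0.005], [-0.743, 0.002, -0.669]]
ft_force: [0.4, 0.8, 0.3]
width: 0.0244
grasp_force: 89.2
```

```bash
python3 - <<'E'
from h import *
s=r.get_state(); print(s["t"],s["tool_pos"],s["joint_positions"].round(2),s["orientation"].round(3).tolist()); cart()
E
```

```text
38.475 [ 0.61105868 -0.00098182  0.30073723] [-0.17 -0.13 -0.76  0.11  0.13 -0.11] [[-0.669, -0.006, 0.743], [-0.003, 1.0, 0.005], [-0.743, 0.002, -0.669]]
slope [ 0.0583 -0.0043] angle in grip deg 3.3 axis [-0.624 -0.002 -0.782] tilt from vertical 38.6 x 0.052 0.0762 end centre [ 0.5711 -0.0013  0.2367] middle [ 0.6054 -0.0012  0.2797] 1793
```

>>> step_arm(
  rows=[0,0,0,0,0,0,2,0,0,0,0,0,0,2,0,0,0,0,0,0,2,0,0,0,0,0,0,2],
  squeeze=20,
)

```text
t: 39.02
tool_pos: [0.6104, -0.0009, 0.2988]
orientation: [[-0.671, -0.006, 0.742], [-0.002, 1.0, 0.006], [-0.742, 0.002, -0.671]]
ft_force: [0.4, 0.1, -0.7]
width: 0.024
grasp_force: 89.2
```

```bash
python3 - <<'E'
from h import *
s=r.get_state(); print(s["t"],s["grasp_force"],s["width"]); cart()
E
```

```text
39.025 89.23661828041077 0.023994563833398177
slope [ 0.0616 -0.0045] angle in grip deg 3.5 axis [-0.624 -0.002 -0.781] tilt from vertical 38.6 x 0.05 0.075 end centre [ 0.5703 -0.001   0.2349] middle [ 0.6047 -0.0009  0.2779] 1807
```

>>> step_arm(
  rows=[1.85,-1.3,1.7,0,0,0,2,1.85,-1.3,1.7,0,0,0,2,1.85,-1.3,1.7,0,0,0,2,1.85,-1.3,1.7,0,0,0,2,1.85,-1.3,1.7,0,0,0,2,1.85,-1.3,1.7,0,0,0,2,0,0,0,0,0,0,2.2,0,0,0,0,0,0,2.2,0,0,0,0,0,0,2.3,0,0,0,0,0,0,2.3],
  squeeze=20,
)

```text
t: 40.33
tool_pos: [0.6127, -0.0783, 0.1494]
orientation: [[-0.669, -0.007, 0.743], [-0.003, 1.0, 0.006], [-0.743, 0.001, -0.669]]
ft_force: [-0.1, 0.4, -1.3]
width: 0.0244
grasp_force: 89.2
```

```bash
python3 - <<'E'
from h import *
s=r.get_state(); print(s["t"],s["tool_pos"],s["grasp_force"],s["width"],s["joint_positions"].round(2)); cart()
E
```

```text
40.325 [ 0.61273392 -0.07830934  0.14936907] 89.1821014881134 0.02444973040920574 [-0.35  0.14 -0.98 -0.36  0.27 -0.25]
slope [ 0.0569 -0.0042] angle in grip deg 3.3 axis [-0.626 -0.003 -0.78 ] tilt from vertical 38.8 x 0.053 0.0748 end centre [ 0.5727 -0.0785  0.0854] middle [ 0.6071 -0.0784  0.1282] 1791
```

>>> step_arm(
  rows=[0,0,0,0,0,0,2.55,0,0,0,0,0,0,2.55,0,0,0,0,0,0,2,0,0,0,0,0,0,2,0,0,0,0,0,0,2],
  squeeze=20,
)

```text
t: 41.0
tool_pos: [0.612, -0.0786, 0.1479]
orientation: [[-0.671, -0.006, 0.742], [-0.002, 1.0, 0.006], [-0.742, 0.002, -0.671]]
ft_force: [0.4, 1.2, -1.8]
width: 0.0257
grasp_force: 21.7
```

```bash
python3 - <<'E'
from h import *
s=r.get_state(); print(s["t"],s["tool_pos"],s["grasp_force"],s["width"],s["joint_positions"].round(2)); cart()
E
```

```text
41.0 [ 0.6120196  -0.07861318  0.14789948] 21.682700514793396 0.02569701837123921 [-0.36  0.14 -0.98 -0.36  0.27 -0.25]
slope [ 0.0566 -0.0044] angle in grip deg 3.2 axis [-0.628 -0.002 -0.778] tilt from vertical 38.9 x 0.051 0.0751 end centre [ 0.5716 -0.0787  0.0842] middle [ 0.6061 -0.0786  0.127 ] 1819
```

The grip dropped to 21.7 N and the cartridge still does not pivot. Another way: point the tool sideways with j5, so it can be nearly level, stand the cartridge on the mat and regrip it from above. I fit a full FK and search for reachable sideways poses.

```bash
cat > kin.py <<'E'
import numpy as np
from scipy.optimize import least_squares
from scipy.spatial.transform import Rotation as Ro
J=np.array([[-1.449,.378,.0798,1.2744,0,1.46],[-.2165,.1954,-.0528,1.323,.0007,2.873],[.0242,.4423,.2935,1.4232,-.0007,3.1228],[-.084,.603,.065,1.032,0,-.133],[-.46,.41,-.27,.89,0,2.23],[-.46,.31,.02,1.27,0,-.51],[-.29,-.11,-1.02,-.68,.36,-.07],[-.17,-.13,-.76,.11,.13,-.11],[-.36,.14,-.98,-.36,.27,-.25]])
X=np.array([[.132,-.559,.2525],[.4885,-.0424,.2976],[.601,.0777,.2979],[.6524,.0083,.1092],[.514,-.1816,.1053],[.514,-.1816,.2642],[.6562,-.0198,.4041],[.6111,-.001,.3007],[.612,-.0786,.1479]])
LIM=np.array([[-2.72,2.72],[-.84,1.66],[-1.02,1.22],[-1.77,2.12],[-1.37,1.28],[-3.14,3.14]])
def fk(p,q):
    a,b,h,c,e,L1,L2,sg,s6=p; f=q[1]-q[2]; t=f+q[3]
    A=np.array([c+a*np.sin(q[1])+b*np.cos(f+e)+L1*np.cos(t),0,h+a*np.cos(q[1])-b*np.sin(f+e)-L1*np.sin(t)])
    F=np.array([np.cos(t),0,-np.sin(t)]); U=np.array([-np.sin(t),0,-np.cos(t)]) # U = tool x at q6=0
    R0=np.column_stack([U,np.cross(F,U),F])
    R=Ro.from_euler('z',q[0]).as_matrix()@R0@Ro.from_rotvec([sg*q[4],0,0]).as_matrix()@Ro.from_rotvec([0,0,s6*q[5]]).as_matrix()
    return Ro.from_euler('z',q[0]).as_matrix()@A+R@[0,0,L2],R
def fit():
    best=None
    for sg in(1,-1):
        s=least_squares(lambda p:np.concatenate([fk([*p,sg,1],q)[0]-x for q,x in zip(J,X)]),[.49,.387,.26,.008,-.19,.1,.32])
        if best is None or s.cost<best[0]: best=(s.cost,[*s.x,sg,1],s.fun)
    return best
c,P,fun=fit()
if __name__=="__main__":
    print(np.round(P,4),abs(fun).max()); print(fk(P,J[-1])[1].round(3),fk(P,J[4])[1].round(3))
    def solve(pos,psi,pitch):
        d=np.array([np.cos(psi),np.sin(psi),0]); E=np.array([0,0,1.])
        z=np.cos(pitch)*d-np.sin(pitch)*E; x=-np.sin(pitch)*d-np.cos(pitch)*E; T=np.column_stack([x,np.cross(z,x),z])
        for st in([0,.3,-.5,.3,0,0],[-.6,.3,-.5,.5,1,0],[.6,.3,-.5,.5,-1,0],[-1,.3,-.3,1,-1,0],[-.6,.5,0,1,-1,1],[-.6,.5,0,1,1,-1]):
            s=least_squares(lambda q:np.concatenate([fk(P,q)[0]-pos,.3*Ro.from_matrix(fk(P,q)[1].T@T).as_rotvec()]),st,bounds=(LIM[:,0]+.03,LIM[:,1]-.03))
            if s.cost<1e-7: return s.x
    for pos in([.5,-.08,.085],[.42,-.05,.085],[.6,-.15,.085],[.65,.007,.10]):
        for psi in(-1.57,-1.2,-.8,.8,1.2,1.57,1.9):
            for pitch in(0,5,10,15,20):
                q=solve(np.array(pos),psi,np.deg2rad(pitch))
                if q is not None: print(pos,psi,pitch,q.round(2)); break
E
python3 kin.py
```

```text
[ 0.4921  0.3977  0.2634 -0.007  -0.2043 -0.0887  0.5199 -1.      1.    ] 0.06354174662448729
[[-0.664 -0.006  0.748]
 [-0.005  1.     0.004]
 [-0.748 -0.001 -0.664]] [[ 0.9    0.436  0.001]
 [ 0.436 -0.9   -0.   ]
 [ 0.     0.001 -1.   ]]
[0.5, -0.08, 0.085] -1.57 5 [ 0.72  1.1  -0.3   1.61 -0.85  3.04]
[0.5, -0.08, 0.085] -1.2 5 [ 0.91  1.04 -0.72  1.21 -1.02  3.  ]
[0.5, -0.08, 0.085] 0.8 5 [-1.27  1.04 -0.81  1.1   1.06 -2.98]
[0.5, -0.08, 0.085] 1.2 5 [-1.06  1.08 -0.36  1.56  0.87 -3.04]
[0.5, -0.08, 0.085] 1.57 5 [-0.87  1.21  0.07  1.9   0.69 -3.07]
[0.5, -0.08, 0.085] 1.9 15 [-0.7   1.23  0.4   2.01  0.52 -2.99]
[0.42, -0.05, 0.085] -1.57 5 [ 0.84  1.07 -0.41  1.55 -0.73  3.06]
[0.42, -0.05, 0.085] -1.2 5 [ 1.08  1.03 -0.77  1.2  -0.86  3.04]
[0.42, -0.05, 0.085] 0.8 5 [-1.43  1.05 -0.93  1.01  0.91 -3.03]
[0.42, -0.05, 0.085] 1.2 5 [-1.16  1.05 -0.54  1.43  0.78 -3.06]
[0.42, -0.05, 0.085] 1.57 5 [-0.93  1.13 -0.18  1.73  0.63 -3.08]
[0.42, -0.05, 0.085] 1.9 5 [-0.74  1.23  0.14  1.96  0.5  -3.09]
[0.6, -0.15, 0.085] -1.57 5 [ 0.55  1.13 -0.18  1.66 -1.02  3.  ]
[0.6, -0.15, 0.085] -1.2 5 [ 0.68  1.06 -0.66  1.14 -1.25  2.87]
[0.6, -0.15, 0.085] -0.8 15 [ 0.7   1.01 -0.92 -0.61 -1.3   1.3 ]
[0.6, -0.15, 0.085] 0.8 5 [-1.14  1.06 -0.55  1.29  1.19 -2.92]
[0.6, -0.15, 0.085] 1.2 5 [-0.99  1.18 -0.01  1.8   0.94 -3.02]
[0.6, -0.15, 0.085] 1.57 15 [-0.83  1.29  0.52  2.03  0.71 -2.91]
[0.65, 0.007, 0.1] -1.57 5 [ 0.68  1.27  0.29  2.03 -0.89  3.03]
[0.65, 0.007, 0.1] -1.2 5 [ 0.81  1.09 -0.28  1.57 -1.12  2.96]
[0.65, 0.007, 0.1] -0.8 15 [ 0.89  0.95 -0.71  0.31 -1.29  1.99]
[0.65, 0.007, 0.1] 0.8 20 [-0.84  0.87 -0.71  0.17  1.22 -1.76]
[0.65, 0.007, 0.1] 1.2 5 [-0.8   1.08 -0.31  1.54  1.13 -2.95]
[0.65, 0.007, 0.1] 1.57 5 [-0.67  1.25  0.25  2.    0.9  -3.03]
```

```bash
sed -i 's/a,b,h,c,e,L1,L2,sg,s6=p/a,b,h,c,e,L1,L2,o,sg,s6=p/; s/L1\*np.cos(t),0,h+a/L1*np.cos(t),o,h+a/; s/\.1,\.32\]/.1,.32,.063]/' kin.py
sed -i 's/for pos in(\[.5,-.08.*/for pos in([.42,-.05,.085],[.5,-.08,.085],[.6,-.15,.085],[.6512,.007,.10],[.642,.198,.1]):/' kin.py
python3 kin.py
```

```text
[ 0.4984  0.395   0.2636 -0.0053 -0.1835  0.1335  0.2957  0.0639 -1.
  1.    ] 0.0027898968279597147
[[-0.664 -0.006  0.748]
 [-0.005  1.     0.004]
 [-0.748 -0.001 -0.664]] [[ 0.9    0.436  0.001]
 [ 0.436 -0.9   -0.   ]
 [ 0.     0.001 -1.   ]]
[0.42, -0.05, 0.085] -1.57 5 [ 0.4   1.09 -0.2   1.62 -1.17  2.94]
[0.42, -0.05, 0.085] -1.2 15 [ 0.43  0.63 -0.82  0.35 -1.3   1.8 ]
[0.42, -0.05, 0.085] 0.8 10 [-1.06  0.85 -0.71  1.04  1.23 -2.62]
[0.42, -0.05, 0.085] 1.2 5 [-0.95  1.08 -0.3   1.6   0.99 -3.01]
[0.42, -0.05, 0.085] 1.57 5 [-0.81  1.17  0.    1.85  0.76 -3.06]
[0.42, -0.05, 0.085] 1.9 5 [-0.67  1.27  0.27  2.04  0.57 -3.09]
[0.5, -0.08, 0.085] -1.57 5 [ 0.29  1.13 -0.03  1.69 -1.27  2.85]
[0.5, -0.08, 0.085] -1.2 15 [ 0.29  0.62 -0.85 -0.18 -1.3   1.28]
[0.5, -0.08, 0.085] 0.8 20 [-0.89  0.62 -0.69  0.58  1.2  -1.92]
[0.5, -0.08, 0.085] 1.2 5 [-0.85  1.14 -0.05  1.76  1.08 -2.98]
[0.5, -0.08, 0.085] 1.57 5 [-0.75  1.28  0.32  2.05  0.82 -3.05]
[0.5, -0.08, 0.085] 1.9 20 [-0.62  1.21  0.49  2.01  0.58 -2.9 ]
[0.6, -0.15, 0.085] -1.57 15 [ 0.12  0.92 -0.07  1.   -1.28  2.  ]
[... 222 characters left out ...]
10 [ 0.34  1.32  0.67  2.01 -1.19  2.68]
[0.6512, 0.007, 0.1] -1.2 15 [ 0.36  0.79 -0.27  0.46 -1.31  1.52]
[0.6512, 0.007, 0.1] -0.8 5 [ 0.33  0.97 -0.9  -1.67 -1.12  0.18]
[0.6512, 0.007, 0.1] 0.8 15 [-0.54  0.65 -0.83 -0.61  1.23 -0.84]
[0.6512, 0.007, 0.1] 1.2 20 [-0.54  0.85 -0.09  1.06  1.19 -2.02]
[0.6512, 0.007, 0.1] 1.57 15 [-0.49  1.25  0.61  1.98  1.02 -2.69]
[0.642, 0.198, 0.1] -1.2 10 [ 0.63  1.27  0.6   1.87 -1.26  2.56]
[0.642, 0.198, 0.1] -0.8 15 [ 0.63  0.74 -0.47 -0.12 -1.27  1.07]
[0.642, 0.198, 0.1] 1.2 20 [-0.23  0.64 -0.58 -0.01  1.2  -1.18]
[0.642, 0.198, 0.1] 1.57 15 [-0.23  1.03  0.18  1.43  1.22 -2.31]
[0.642, 0.198, 0.1] 1.9 20 [-0.18  1.25  0.72  1.96  0.97 -2.59]
```

```bash
cat > plan.py <<'E'
from kin import *
from h import tilt
q0=np.array([-.36,.14,-.98,-.36,.27,-.25])
def loc(pos,R,st):
    s=least_squares(lambda q:np.concatenate([fk(P,q)[0]-pos,.3*Ro.from_matrix(fk(P,q)[1].T@R).as_rotvec(),.002*(q-st)]),np.clip(st,LIM[:,0]+.06,LIM[:,1]-.06),bounds=(LIM[:,0]+.05,LIM[:,1]-.05))
    e=np.linalg.norm(s.fun[:6]); return s.x,e
if __name__=="__main__":
    out=[]
    for x in(.55,.6,.65):
        for y in(-.25,-.2,-.15,-.1):
            for psi in(.3,.5,.7,.9,1.1):
                for pt in(8,12,16):
                    R=tilt(psi,np.deg2rad(pt)); q,e=loc(np.array([x,y,.15]),R,q0); q2,e2=loc(np.array([x,y,.085]),R,q)
                    if max(e,e2)<.004: out.append((abs(q2-q0).max()+pt/20,x,y,psi,pt,q.round(2),q2.round(2)))
    for o in sorted(out,key=lambda o:o[0])[:8]: print(o)
E
python3 plan.py
```

```text
(np.float64(1.4061227596621948), 0.65, -0.15, 0.5, 8, array([-0.76,  0.71, -0.94, -1.21,  1.23, -0.42]), array([-0.76,  0.89, -0.91, -1.37,  1.23, -0.42]))
(np.float64(1.4521485380885715), 0.65, -0.25, 0.3, 12, array([-0.86,  0.65, -0.89, -1.05,  1.11, -0.44]), array([-0.86,  0.82, -0.88, -1.21,  1.11, -0.44]))
(np.float64(1.5038591292410546), 0.65, -0.25, 0.3, 8, array([-0.87,  0.75, -0.91, -1.32,  1.14, -0.31]), array([-0.87,  0.92, -0.89, -1.46,  1.14, -0.31]))
(np.float64(1.5121392497738522), 0.6, -0.25, 0.3, 12, array([-0.94,  0.61, -0.97, -0.99,  1.18, -0.55]), array([-0.94,  0.79, -0.96, -1.17,  1.18, -0.55]))
(np.float64(1.5283939729920566), 0.65, -0.15, 0.5, 12, array([-0.76,  0.61, -0.9 , -0.9 ,  1.2 , -0.58]), array([-0.76,  0.78, -0.89, -1.07,  1.2 , -0.58]))
(np.float64(1.5911761434471794), 0.65, -0.2, 0.3, 16, array([-0.78,  0.56, -0.95, -0.97,  1.01, -0.48]), array([-0.78,  0.74, -0.95, -1.15,  1.01, -0.48]))
(np.float64(1.6005563914345249), 0.65, -0.25, 0.3, 16, array([-0.85,  0.57, -0.86, -0.82,  1.07, -0.55]), array([-0.85,  0.74, -0.86, -0.98,  1.07, -0.55]))
(np.float64(1.617197679997735), 0.65, -0.2, 0.3, 12, array([-0.79,  0.65, -0.97, -1.17,  1.06, -0.39]), array([-0.79,  0.84, -0.97, -1.38,  1.05, -0.38]))
```

```bash
python3 - <<'E'
from h import *
rel([.65,-.15,.16],tilt(.5,np.deg2rad(12)))
E
```

```text
turn [-0.444 -0.515 -0.229] | shift after turn (cm) [-1.17 -8.09 -0.34] | before [-3.43 -7.16  1.96]
```

>>> step_arm(
  rows=[-0.5,-1.2,0.3,-0.074,-0.086,-0.038,2,-0.5,-1.2,0.2,-0.074,-0.086,-0.038,2,-0.4,-1.3,0.2,-0.074,-0.086,-0.038,2,-0.4,-1.3,0.1,-0.074,-0.086,-0.038,2,-0.3,-1.3,0,-0.074,-0.086,-0.038,2,-0.2,-1.3,0,-0.074,-0.086,-0.038,2,0,0,0,0,0,0,2,0,0,0,0,0,0,2],
  squeeze=60,
)

```text
t: 42.05
tool_pos: [0.6509, -0.152, 0.1628]
orientation: [[-0.188, -0.481, 0.856], [-0.097, 0.877, 0.471], [-0.977, 0.005, -0.212]]
ft_force: [0.4, 0.3, -1.1]
width: 0.0245
grasp_force: 64.4
```

```bash
python3 - <<'E'
from h import *
s=r.get_state(); print(s["t"],s["tool_pos"],s["grasp_force"],s["width"],s["joint_positions"].round(2)); cart()
rel([.65,-.15,.16],tilt(.5,np.deg2rad(12)))
E
```

```text
42.05 [ 0.65091597 -0.15195416  0.16280059] 64.40613985061646 0.024497170203726094 [-0.75  0.57 -0.91 -0.88  1.19 -0.56]
slope [ 0.054  -0.0042] angle in grip deg 3.1 axis [-0.141 -0.072 -0.987] tilt from vertical 9.1 x 0.051 0.0754 end centre [ 0.6478 -0.1527  0.0875] middle [ 0.6556 -0.1487  0.1418] 1807
turn [ 0.003 -0.004 -0.004] | shift after turn (cm) [0.32 0.17 0.06] | before [0.32 0.17 0.07]
```

Tilt is only 9° from vertical, so this works. Now down to the mat.

>>> step_arm(
  rows=[2.2,0,0.48,0,0,0,2,2.2,0,0.48,0,0,0,2,1.9,0,0.41,0,0,0,2,1.2,0,0.26,0,0,0,2,0.5,0,0.11,0,0,0,2,0,0,0,0,0,0,2,0,0,0,0,0,0,2],
)

```text
t: 42.98
tool_pos: [0.6513, -0.1522, 0.0819]
orientation: [[-0.186, -0.482, 0.856], [-0.099, 0.876, 0.471], [-0.978, 0.003, -0.211]]
ft_force: [-0.7, -0.4, -0.8]
width: 0.0246
grasp_force: 64.4
```

```bash
python3 - <<'E'
from h import *
s=r.get_state(); print(s["t"],s["tool_pos"],s["ft_force"],s["joint_positions"].round(2)); cart()
E
```

```text
42.975 [ 0.65133374 -0.15220363  0.08190832] [-0.65267286 -0.35969547 -0.79351864] [-0.75  0.79 -0.91 -1.09  1.19 -0.56]
slope [-4.1585  0.3444] angle in grip deg -76.5 axis [-0.876 -0.481 -0.024] tilt from vertical 88.6 x 0.087 0.0909 end centre [ 0.6058 -0.177  -0.0129] middle [ 0.654  -0.1505 -0.0116] 858
```

>>> step_arm(
  rows=[0.3,0,0.06,0,0,0,2,0,0,0,0,0,0,2],
)

```text
t: 43.28
tool_pos: [0.651, -0.1522, 0.0781]
orientation: [[-0.187, -0.481, 0.856], [-0.098, 0.877, 0.471], [-0.977, 0.004, -0.211]]
ft_force: [0.1, 0.1, -1.5]
width: 0.0246
grasp_force: 64.4
```

>>> step_arm(
  rows=[0.15,0,0.03,0,0,0,2,0,0,0,0,0,0,2],
)

```text
t: 43.52
tool_pos: [0.6511, -0.1521, 0.0778]
orientation: [[-0.184, -0.483, 0.856], [-0.099, 0.876, 0.473], [-0.978, 0.002, -0.209]]
ft_force: [-2.3, -0.7, 6.6]
width: 0.0244
grasp_force: 64.9
```

>>> step_arm(
  rows=[0.1,0,0.02,0,0,0,2,0,0,0,0,0,0,2],
)

```text
t: 43.78
tool_pos: [0.6512, -0.152, 0.0776]
orientation: [[-0.182, -0.484, 0.856], [-0.099, 0.875, 0.474], [-0.978, 0.001, -0.207]]
ft_force: [-4.3, -0.1, 9.5]
width: 0.0249
grasp_force: 65.2
```

>>> step_arm(
  rows=[0,0,0,0,0,0,3,0,0,0,0,0,0,5,0,0,0,0,0,0,5,0,0,0,0,0,0,5,0,0,-2,0,0,0,5,0,0,-3,0,0,0,5,0,0,-3,0,0,0,5,0,0,0,0,0,0,5],
)

```text
t: 44.78
tool_pos: [0.5867, -0.1873, 0.0931]
orientation: [[-0.196, -0.472, 0.86], [-0.102, 0.882, 0.461], [-0.975, 0.003, -0.221]]
ft_force: [0.4, -0.1, 0.0]
width: 0.0503
grasp_force: 0.0
```

```bash
python3 - <<'E'
from obs import *
s=r.get_state(); print(s["t"],s["tool_pos"],s["joint_positions"].round(2))
c=r.camera("top"); W=cloud(c); W[:150]=np.nan;W[:,:300]=np.nan; W[:,455:]=np.nan;W[280:]=np.nan; print("up"); blobs(W,.095,.125,20);print("lying"); blobs(W,.012,.035,60)
save("t3",c["pixels"])
c=r.camera("scene"); save("s3",cv2.resize(c["pixels"][90:330,120:440],None,fx=2.2,fy=2.2))
E
```

```text
44.775 [ 0.58665759 -0.18730663  0.09311988] [-0.89  0.67 -0.92 -0.7   1.28 -0.87]
up
[347. 169.] 102 c [ 648.2 -153.6] sz [26.3 27.5] 26.7 z 0.1099 med [ 0.6465 -0.1518]
[369. 207.] 877 c [ 550.5 -202.1] sz [119.5 132.6] 36.3 z 0.1157 med [ 0.541  -0.2146]
lying
[421. 207.] 384 c [ 554.1 -370.8] sz [ 28.9 107.8] 85.6 z 0.0252 med [ 0.5541 -0.3693]
[443. 272.] 87 c [ 369.3 -433.6] sz [22.7 63.3] 0.6 z 0.0235 med [ 0.3724 -0.431 ]
```

View pics/s3.png

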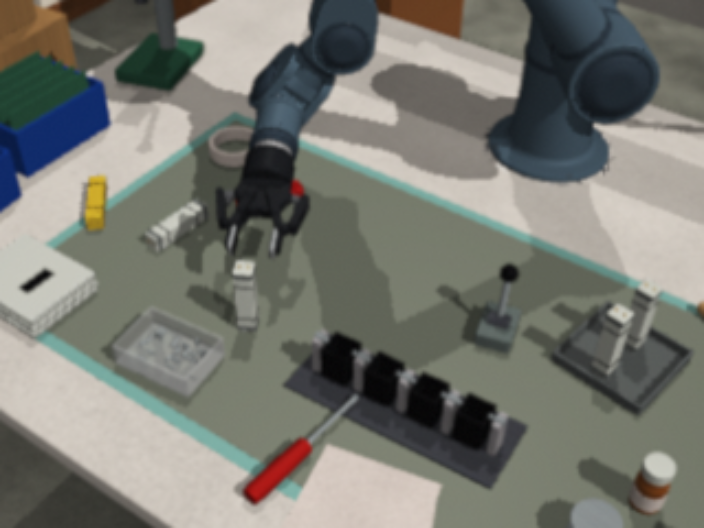

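The scene crop shows the cartridge standing upright at (245,290), and the top camera puts its top at (648,-154) mm, z 0.110. I rise and turn tool-down to regrip from above.

>>> step_arm(
  rows=[-2.5,0,-1.5,0,0,0,5,-3,0,-1.5,0,0,0,5,-3,0,-0.7,0,0,0,5,-3,0,-0.7,0,0,0,5,-3,0,-0.7,0,0,0,5,0,0,0,0,0,0,5],
)

```text
t: 45.62
tool_pos: [0.5782, -0.1909, 0.2474]
orientation: [[-0.201, -0.468, 0.86], [-0.112, 0.883, 0.455], [-0.973, -0.005, -0.23]]
ft_force: [0.3, -0.3, -0.8]
width: 0.0501
grasp_force: 0.0
```

```bash
python3 - <<'E'
from h import *
s=r.get_state(); print(s["t"],s["tool_pos"],s["joint_positions"].round(2))
rel([.60,-.17,.27],down(np.pi+.466))
E
```

```text
45.625 [ 0.57821451 -0.19087726  0.24736742] [-0.91  0.29 -0.83 -0.17  1.28 -0.93]
turn [0.01  1.339 0.022] | shift after turn (cm) [-2.88  0.89 -2.26] | before [-2.87  0.81  2.3 ]
```

>>> step_arm(
  rows=[0,0,0,0,0.167,0,6,0,0,0,0,0.167,0,6,0,0,0,0,0.167,0,6,0,0,0,0,0.167,0,6,0,0,0,0,0.168,0,6,0,0,0,0.005,0.168,0.01,6,0,0,0,0.005,0.168,0.01,6,0,0,0,0,0.167,0,6,0,0,0,0,0,0,6,0,0,0,0,0,0,6],
)

```text
t: 46.88
tool_pos: [0.5792, -0.1921, 0.2422]
orientation: [[-0.895, -0.443, 0.039], [-0.443, 0.896, 0.019], [-0.044, -0.0, -0.999]]
ft_force: [-0.9, 0.4, -0.5]
width: 0.06
grasp_force: 0.0
```

```bash
python3 - <<'E'
from obs import *
s=r.get_state(); print(s["t"],s["tool_pos"],s["joint_positions"].round(2))
W=cloud(wcam()); blobs(W,.1,.12,100)
c=r.camera("top"); W=cloud(c); W[:150]=np.nan;W[:,:300]=np.nan; W[:,360:]=np.nan;W[280:]=np.nan;  blobs(W,.1,.12,20)
rel([.648,-.1535,.105],down(np.pi+.466))
E
```

```text
46.875 [ 0.57917834 -0.19205425  0.24224959] [-0.44  0.43  0.13  1.24  0.03 -0.9 ]
turn [-0.001  0.044 -0.008] | shift after turn (cm) [-7.99  0.37 13.84] | before [-7.38  0.44 14.18]
```

>>> step_arm(
  rows=[0,0,0,0,0.044,-0.008,6,-2.7,0.13,0,0,0,0,6,-2.7,0.13,0,0,0,0,6,-2.7,0.14,0,0,0,0,6,0,0,0,0,0,0,6,0,0,0,0,0,0,6],
)

```text
t: 47.72
tool_pos: [0.6485, -0.1532, 0.2443]
orientation: [[-0.893, -0.449, -0.0], [-0.449, 0.893, -0.002], [0.001, -0.002, -1.0]]
ft_force: [0.1, -0.1, -0.2]
width: 0.0601
grasp_force: 0.0
```

```bash
python3 - <<'E'
from obs import *
W=cloud(wcam()); blobs(W,.1,.12,100)
rel([.649,-.153,.098],down(np.pi+.466))
E
```

```text
turn [-0.002 -0.001 -0.   ] | shift after turn (cm) [-6.000e-02 -1.000e-02  1.464e+01] | before [-0.07  0.02 14.64]
```

```bash
python3 - <<'E'
from obs import *
c=wcam("w8"); W=cloud(c); print(c["depth"][150:260:20,280], W[150:260:20,280].round(3))
c=r.camera("top"); W=cloud(c);  W[:150]=np.nan;W[:,:300]=np.nan; W[:,455:]=np.nan;W[280:]=np.nan; print("lying"); blobs(W,.012,.035,60)
E
```

```text
[0.3618392  0.37096515 0.37618685 0.3851591  0.39058897 0.39986697] [[ 0.624 -0.166  0.001]
 [ 0.645 -0.156 -0.001]
 [ 0.665 -0.146  0.001]
 [ 0.688 -0.134 -0.   ]
 [ 0.71  -0.123  0.002]
 [ 0.734 -0.111  0.001]]
lying
[387. 170.] 156 c [ 660.4 -270.1] sz [26.2 50.4] 8.1 z 0.0254 med [ 0.659  -0.2721]
[421. 207.] 376 c [ 554.2 -370.1] sz [ 28. 108.] 86.0 z 0.0258 med [ 0.5547 -0.3691]
[395. 255.] 380 c [ 420.2 -297.1] sz [ 27.3 110.2] 60.2 z 0.0253 med [ 0.4182 -0.2957]
[442. 273.] 104 c [ 368.4 -427.4] sz [24.9 71.4] 8.2 z 0.0234 med [ 0.372  -0.4254]
```

View pics/w8.png

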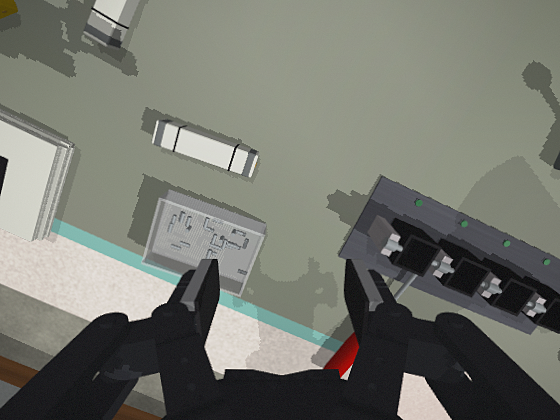

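Wrist view: the standing cartridge has been knocked over and lies crosswise at (205,147), next to the tub. I measure it again.

```bash
python3 - <<'E'
from obs import *
W=cloud(wcam()); W[:110]=np.nan; W[190:]=np.nan; W[:,:140]=np.nan; W[:,275:]=np.nan; blobs(W,.015,.034,300)
z=W[...,2]; P=W[(z>.018)&(z<.032)][:,:2]; m,n=P.min(0),P.max(0); print(m,n)
E
```

```text
[204. 148.] 2753 c [ 655.4 -238.3] sz [ 26.8 110.5] 6.6 z 0.0253 med [ 0.6544 -0.239 ]
[ 0.63646869 -0.29352798] [ 0.67432771 -0.18311393]
```

```bash
python3 - <<'E'
from obs import *
W=cloud(wcam()); W[:150]=np.nan; W[300:]=np.nan; W[:,:130]=np.nan; W[:,275:]=np.nan
for lo,hi in((.015,.1),): 
    m=(W[...,2]>lo)&(W[...,2]<hi)&(W[...,0]>.68); P=W[m]; rc=cv2.minAreaRect((P[:,:2]*1000).astype(np.float32)); print(cv2.boxPoints(rc).round(0).tolist(), np.percentile(P[:,2],[5,50,95]).round(3))
    for y in(-.29,-.27,-.25,-.23,-.21): q=P[abs(P[:,1]-y)<.008]; print(y, q[:,0].min().round(4), q[:,2][q[:,0]<q[:,0].min()+.004].max().round(3)) if len(q) else print(y,None)
rel([.6588,-.258,.12],down(1.686))
E
```

```text
[[709.0, -142.0], [721.0, -261.0], [807.0, -253.0], [795.0, -133.0]] [0.016 0.027 0.035]
-0.29 None
-0.27 None
-0.25 0.7194 0.036
-0.23 0.7177 0.036
-0.21 0.7157 0.036
turn [-2.000e-03  1.000e-03  1.922e+00] | shift after turn (cm) [-10.56  -0.23  12.45] | before [ 3.84 -9.81 12.47]
```

>>> step_arm(
  rows=[0,0,0,0,0,0.175,4.2,0,0,0,0,0,0.175,4.2,0,0,0,0,0,0.175,4.2,0,0,0,0,0,0.175,4.2,0,0,0,0,0,0.175,4.2,0,0,0,0,0,0.175,4.2,0,0,0,0,0,0.175,4.2,0,0,0,0,0,0.175,4.2,0,0,0,0,0,0.174,4.2,0,0,0,0,0,0.174,4.2,0,0,0,0,0,0.174,4.2,0,0,0,0,0,0,4.2],
)

```text
t: 49.48
tool_pos: [0.6493, -0.1525, 0.2442]
orientation: [[-0.117, 0.993, 0.0], [0.993, 0.117, -0.002], [-0.002, -0.0, -1.0]]
ft_force: [0.6, -0.2, 0.0]
width: 0.0419
grasp_force: 0.0
```

>>> step_arm(
  rows=[-2.6,0,2,0,0,0,4.2,-2.6,0,2,0,0,0,4.2,-2.6,0,2,0,0,0,4.2,-2.6,-0.2,2,0,0,0,4.2,0,0,0,0,0,0,4.2,0,0,0,0,0,0,4.2],
)

```text
t: 50.22
tool_pos: [0.6595, -0.2562, 0.1641]
orientation: [[-0.115, 0.993, -0.0], [0.993, 0.115, -0.001], [-0.001, -0.0, -1.0]]
ft_force: [-0.0, 0.0, -0.1]
width: 0.042
grasp_force: 0.0
```

```bash
python3 - <<'E'
from obs import *
s=r.get_state(); print(s["t"],s["tool_pos"],s["joint_positions"].round(2))
W=cloud(wcam()); 
z=W[...,2]; m=(z>.015)&(z<.034)&(W[...,0]<.70)&(W[...,0]>.62)&(W[...,1]>-.32)&(W[...,1]<-.16); rc=cv2.minAreaRect((W[m][:,:2]*1000).astype(np.float32)); print(rc)
rel([.6588,-.258,.0245],down(1.686))
E
```

```text
50.225 [ 0.65953133 -0.25621899  0.16411121] [-0.46  0.69  0.37  1.25 -0.    1.  ]
((655.875732421875, -238.57424926757812), (26.110376358032227, 110.6668930053711), 6.687870025634766)
turn [0.001 0.002 0.001] | shift after turn (cm) [-0.2  -0.14 14.04] | before [-0.18 -0.15 14.04]
```

>>> step_arm(
  rows=[-0.1,-0.1,3,0,0,0,4.2,0,0,3,0,0,0,4.2,0,0,3,0,0,0,4.2,0,0,2.5,0,0,0,4.2,0,0,1.5,0,0,0,4.2,0,0,0.9,0,0,0,4.2,0,0,0,0,0,0,4.2,0,0,0,0,0,0,2,0,0,0,0,0,0,2,0,0,0,0,0,0,2,0,0,-2,0,0,0,2,0,0,-3,0,0,0,2],
  squeeze=60,
)

```text
t: 51.78
tool_pos: [0.6573, -0.2566, 0.074]
orientation: [[-0.116, 0.993, -0.004], [0.993, 0.116, -0.0], [0.0, -0.004, -1.0]]
ft_force: [-0.9, -0.7, -0.9]
width: 0.0248
grasp_force: 59.1
```

>>> step_arm(
  rows=[0,0,-5,0,0,0,2,0,0,-5,0,0,0,2,0,0,-4,0,0,0,2,0,0,-3,0,0,0,2,0,0,0,0,0,0,2,0,0,0,0,0,0,2],
)

```text
t: 52.52
tool_pos: [0.6582, -0.2567, 0.2433]
orientation: [[-0.116, 0.993, -0.002], [0.993, 0.116, -0.001], [-0.0, -0.002, -1.0]]
ft_force: [0.5, -0.1, -1.7]
width: 0.0248
grasp_force: 59.2
```

```bash
python3 ft.py; python3 - <<'E'
from h import *
cart(); rel([.58,-.19,.25],down(np.pi+.5))
E
```

```text
t 52.975 tool F [-0.162  0.199  1.12 ] T [-0.0016 -0.0597  0.0109] sd [0.0341 0.0246 0.0379] w 0.024944918897092386 59.21231389045715
slope [ 0.086  -0.0047] angle in grip deg 4.9 axis [-0.115  0.989 -0.087] tilt from vertical 85.0 x 0.056 0.0742 end centre [ 0.6503 -0.1843  0.2305] middle [ 0.6566 -0.2387  0.2353] 1356
turn [-2.000e-03  1.000e-03 -1.955e+00] | shift after turn (cm) [ 3.7   9.64 -0.48] | before [ 7.55 -7.05 -0.49]
```

>>> step_arm(
  rows=[0,0,0,0,0,-0.178,2,0,0,0,0,0,-0.178,2,0,0,0,0,0,-0.178,2,0,0,0,0,0,-0.178,2,0,0,0,0,0,-0.178,2,0,0,0,0,0,-0.178,2,0,0,0,0,0,-0.178,2,0,0,0,0,0,-0.178,2,0,0,0,0,0,-0.178,2,0,0,0,0,0,-0.178,2,0,0,0,0,0,-0.175,2,1.2,3.2,0,0,0,0,2],
)

```text
t: 54.58
tool_pos: [0.6338, -0.2357, 0.244]
orientation: [[-0.878, -0.479, 0.001], [-0.479, 0.878, -0.002], [0.0, -0.002, -1.0]]
ft_force: [0.5, 0.2, -0.6]
width: 0.0244
grasp_force: 59.3
```

>>> step_arm(
  rows=[1.2,3.2,0,0,0,0,2,1.2,3.2,0,0,0,0,2,0,0,0,0,-0.151,0,2,0,0,0,0,-0.151,0,2,0,0,0,0,-0.151,0,2,0,0,0,0,-0.151,0,2,0,0,0,0,-0.151,0,2,0,0,0,0,-0.151,0,2,0,0,0,0,-0.151,0,2,0,0,0,0,-0.151,0,2,0,0,0,0,-0.15,0,2,0,0,0,0,0,0,2],
)

```text
t: 56.08
tool_pos: [0.5851, -0.1892, 0.2417]
orientation: [[-0.235, -0.469, 0.851], [-0.126, 0.883, 0.452], [-0.964, -0.001, -0.266]]
ft_force: [-0.2, 0.4, -1.6]
width: 0.0247
grasp_force: 59.4
```

```bash
python3 - <<'E'
from h import *
s=r.get_state(); print(s["t"],s["tool_pos"],s["joint_positions"].round(2)); cart()
rel([.65,-.15,.16],tilt(.5,np.deg2rad(12))); rel([.65,-.15,.081],tilt(.5,np.deg2rad(12)))
E
```

```text
56.075 [ 0.58510037 -0.18920354  0.24169307] [-0.89  0.28 -0.8  -0.11  1.24 -0.94]
slope [ 0.0711 -0.0043] angle in grip deg 4.1 axis [-0.175 -0.093 -0.98 ] tilt from vertical 11.4 x 0.056 0.0748 end centre [ 0.5799 -0.1921  0.1676] middle [ 0.5896 -0.187   0.2215] 1467
turn [-0.01  -0.061 -0.003] | shift after turn (cm) [6.51 0.35 9.1 ] | before [5.94 0.42 9.47]
turn [-0.01  -0.061 -0.003] | shift after turn (cm) [14.23  0.35 10.74] | before [13.56  0.42 11.58]
```

>>> step_arm(
  rows=[0.2,0.1,1.1,-0.005,-0.03,0,2,1.3,0.1,1.8,-0.005,-0.03,0,2,1.7,0.1,2.1,0,0,0,2,1.7,0.1,2.1,0,0,0,2,1.6,0,2,0,0,0,2,2.2,0,0.47,0,0,0,2,2.2,0,0.47,0,0,0,2,1.8,0,0.38,0,0,0,2,1.2,0,0.25,0,0,0,2,0,0,0,0,0,0,2,0,0,0,0,0,0,2],
)

```text
t: 57.5
tool_pos: [0.6508, -0.1511, 0.0855]
orientation: [[-0.18, -0.479, 0.859], [-0.1, 0.878, 0.468], [-0.979, -0.002, -0.206]]
ft_force: [0.3, 0.7, -0.4]
width: 0.0243
grasp_force: 59.4
```

```bash
python3 - <<'E'
from h import *
s=r.get_state(); print(s["t"],s["tool_pos"],s["joint_positions"].round(2))
rel([.65,-.15,.0765],tilt(.5,np.deg2rad(12)))
E
```

```text
57.5 [ 0.65081213 -0.1510582   0.08551228] [-0.75  0.79 -0.92 -1.12  1.19 -0.55]
turn [-0.001  0.002  0.002] | shift after turn (cm) [0.89 0.13 0.17] | before [0.89 0.13 0.17]
```

>>> step_arm(
  rows=[0.65,0,0.14,0,0,0,2,0,0,0,0,0,0,2],
)

```text
t: 57.75
tool_pos: [0.6502, -0.1507, 0.078]
orientation: [[-0.181, -0.479, 0.859], [-0.099, 0.878, 0.468], [-0.978, -0.001, -0.206]]
ft_force: [0.1, 0.5, -0.5]
width: 0.0247
grasp_force: 59.5
```

>>> step_arm(
  rows=[0.15,0,0.03,0,0,0,2,0,0,0,0,0,0,2],
)

```text
t: 58.0
tool_pos: [0.6503, -0.1506, 0.0771]
orientation: [[-0.179, -0.479, 0.859], [-0.1, 0.878, 0.469], [-0.979, -0.002, -0.205]]
ft_force: [-0.9, 0.1, 1.7]
width: 0.0249
grasp_force: 59.7
```

>>> step_arm(
  rows=[0.1,0,0.02,0,0,0,2,0,0,0,0,0,0,2],
)

```text
t: 58.25
tool_pos: [0.6504, -0.1505, 0.077]
orientation: [[-0.178, -0.481, 0.859], [-0.1, 0.877, 0.47], [-0.979, -0.003, -0.204]]
ft_force: [-1.9, 0.3, 6.1]
width: 0.0244
grasp_force: 60.0
```

>>> step_arm(
  rows=[0,0,0,0,0,0,3,0,0,0,0,0,0,5,0,0,0,0,0,0,5,0,0,0,0,0,0,5,0,0,-2,0,0,0,5,0,0,-3,0,0,0,5,0,0,-3,0,0,0,5,-1,0,-1.5,0,0,0,5,-3,0,-1.5,0,0,0,5,-4,0,-0.7,0,0,0,5,-4,0,-0.7,0,0,0,5,-3,0,-0.5,0,0,0,5],
)

```text
t: 59.75
tool_pos: [0.5794, -0.1858, 0.251]
orientation: [[-0.199, -0.462, 0.864], [-0.111, 0.887, 0.449], [-0.974, -0.006, -0.228]]
ft_force: [0.2, -0.4, -0.3]
width: 0.0498
grasp_force: 0.0
```

```bash
python3 - <<'E'
from obs import *
s=r.get_state(); print(s["t"],s["tool_pos"],s["joint_positions"].round(2))
c=r.camera("top"); W=cloud(c); W[:150]=np.nan;W[:,:300]=np.nan; W[:,360:]=np.nan;W[280:]=np.nan; print("up"); blobs(W,.095,.125,20)
rel([.58,-.19,.25],down(np.pi+.47))
E
```

```text
59.75 [ 0.579374   -0.18579269  0.2509958 ] [-0.9   0.27 -0.85 -0.23  1.27 -0.88]
up
[347. 168.] 103 c [ 648.8 -152.2] sz [25.7 26.8] 29.3 z 0.1094 med [ 0.6485 -0.1516]
turn [-0.002  1.344  0.019] | shift after turn (cm) [ 0.2  -0.31  0.5 ] | before [ 0.54 -0.3  -0.09]
```

>>> step_arm(
  rows=[-1.5,0,0,0,0.168,0,6,-1.5,0,0,0,0.168,0,6,0,0,0,0,0.168,0,6,0,0,0,0,0.168,0,6,0,0,0,0,0.168,0.01,6,0,0,0,0,0.168,0.01,6,0,0,0,0,0.168,0,6,0,0,0,0,0.168,0,6,0,0,0,0,0.04,0,6,0,0,0,0,0,0,6],
)

```text
t: 61.05
tool_pos: [0.5899, -0.1851, 0.2685]
orientation: [[-0.896, -0.443, 0.026], [-0.442, 0.897, 0.021], [-0.033, 0.007, -0.999]]
ft_force: [-0.6, -0.6, 0.4]
width: 0.0601
grasp_force: 0.0
```

```bash
python3 - <<'E'
from obs import *
s=r.get_state(); print(s["t"],s["tool_pos"],s["joint_positions"].round(2))
W=cloud(wcam()); blobs(W,.1,.12,100)
c=r.camera("top"); W=cloud(c); W[:150]=np.nan;W[:,:300]=np.nan; W[:,360:]=np.nan;W[280:]=np.nan; print("up"); blobs(W,.095,.125,20)
rel([.6495,-.152,.17],down(np.pi+.48))
E
```

```text
61.05 [ 0.58987629 -0.18505433  0.26846777] [-0.42  0.45  0.23  1.34  0.03 -0.88]
[284. 253.] 764 c [ 647.7 -151.6] sz [27.  26.2] 27.0 z 0.1093 med [ 0.6453 -0.1524]
up
[347. 168.] 100 c [ 648.9 -152.4] sz [26.3 26.1] 26.6 z 0.1096 med [ 0.6486 -0.1516]
turn [ 0.007  0.033 -0.023] | shift after turn (cm) [-6.93  0.2   9.9 ] | before [-6.59  0.28 10.13]
```

>>> step_arm(
  rows=[0,0,0,0.007,0.033,-0.01,6,-2.3,0.07,0,0,0,0,6,-2.3,0.07,1,0,0,0,6,-2.3,0.07,2,0,0,0,6,0,0,3,0,0,0,6,0,0,3,0,0,0,6,0,0,3,0,0,0,6,0,0,2.5,0,0,0,6,0,0,1.6,0,0,0,6,0,0,0,0,0,0,6,0,0,0,0,0,0,6],
)

```text
t: 62.52
tool_pos: [0.6506, -0.1532, 0.1099]
orientation: [[-0.893, -0.45, 0.002], [-0.45, 0.893, -0.001], [-0.001, -0.002, -1.0]]
ft_force: [0.2, -0.0, 0.4]
width: 0.0601
grasp_force: 0.0
```

```bash
python3 - <<'E'
from obs import *
s=r.get_state(); print(s["t"],s["tool_pos"],s["ft_force"])
rel([.649,-.152,.098],down(np.pi+.468))
E
```

```text
62.525 [ 0.65063314 -0.15316094  0.10990519] [ 0.24751986 -0.00512127  0.37749637]
turn [-0.002  0.001 -0.001] | shift after turn (cm) [0.09 0.18 1.19] | before [0.1  0.18 1.19]
```

>>> step_arm(
  rows=[0.1,0.18,1.2,0,0,0,6,0,0,0,0,0,0,6,0,0,0,0,0,0,4,0,0,0,0,0,0,2,0,0,0,0,0,0,2,0,0,0,0,0,0,2,0,0,-2,0,0,0,2,0,0,-4,0,0,0,2,0,0,-4,0,0,0,2,0,0,-3,0,0,0,2,0,0,0,0,0,0,2,0,0,0,0,0,0,2],
  squeeze=60,
)

```text
t: 64.03
tool_pos: [0.6476, -0.1514, 0.2251]
orientation: [[-0.893, -0.451, -0.001], [-0.451, 0.893, 0.0], [0.001, 0.001, -1.0]]
ft_force: [0.1, -0.3, -2.0]
width: 0.0251
grasp_force: 58.7
```

```bash
python3 - <<'E'
from obs import *
s=r.get_state(); print(s["t"],s["tool_pos"],s["width"],s["grasp_force"],s["ft_force"].round(1))
W=cloud(wcam()); R=np.array(s["orientation"]); P=(W-s["tool_pos"])@R
m=(abs(P[...,1])<.02)&(P[...,2]<.005)&(P[...,2]>-.04)&(abs(P[...,0])<.03); q=P[m]; print("top in tool",len(q),np.median(q,0).round(4), (q[:,:2].min(0)+q[:,:2].max(0))/2)
rel([.6512,.0072,.23],down(np.pi+.049))
E
```

```text
64.025 [ 0.64759022 -0.15138077  0.22511107] 0.02510191498847992 58.66347312927246 [ 0.1 -0.3 -2. ]
top in tool 7889 [ 0.01    0.0004 -0.0124] [8.04473774e-04 4.17614258e-07]
turn [ 0.001 -0.003  0.418] | shift after turn (cm) [-1.18 15.81 -0.55] | before [-7.5  13.97 -0.54]
```

>>> step_arm(
  rows=[0,0,0,0,0,0.14,2,0,0,0,0,0,0.14,2,0,0,0,0,0,0.138,2,-0.24,3.16,0,0,0,0,2,-0.24,3.16,0,0,0,0,2,-0.24,3.16,0,0,0,0,2,-0.24,3.16,0,0,0,0,2,-0.24,3.16,0,0,0,0,2,0,0,0,0,0,0,2,0,0,0,0,0,0,2],
)

```text
t: 65.32
tool_pos: [0.6517, 0.0064, 0.2251]
orientation: [[-0.999, -0.049, -0.002], [-0.049, 0.999, -0.001], [0.002, -0.001, -1.0]]
ft_force: [0.4, 0.4, -1.7]
width: 0.0256
grasp_force: 58.7
```

```bash
python3 - <<'E'
from obs import *
rel([.651,.0072,.175],down(np.pi+.049))
E
```

```text
turn [-0.001 -0.002  0.   ] | shift after turn (cm) [0.06 0.08 5.01] | before [0.05 0.08 5.01]
```

>>> step_arm(
  rows=[0,0.08,2.5,0,0,0,2,0,0,2.5,0,0,0,2,0,0,0.8,0,0,0,2,0,0,0,0,0,0,2,0,0,0.5,0,0,0,2,0,0,0.5,0,0,0,2,0,0,0,0,0,0,2],
)

```text
t: 66.2
tool_pos: [0.6522, 0.0076, 0.1583]
orientation: [[-0.999, -0.049, 0.0], [-0.049, 0.999, -0.001], [-0.0, -0.001, -1.0]]
ft_force: [-0.6, -0.3, -1.3]
width: 0.0254
grasp_force: 58.7
```

>>> step_arm(
  rows=[0,0,0.8,0,0,0,2,0,0,0.8,0,0,0,2,0,0,0,0,0,0,2],
)

```text
t: 66.58
tool_pos: [0.6515, 0.0076, 0.1412]
orientation: [[-0.999, -0.049, -0.002], [-0.049, 0.999, -0.0], [0.002, -0.0, -1.0]]
ft_force: [-0.6, -0.7, -2.0]
width: 0.0252
grasp_force: 58.7
```

>>> step_arm(
  rows=[0,0,0.8,0,0,0,2,0,0,0.8,0,0,0,2,0,0,0,0,0,0,2],
)

```text
t: 66.95
tool_pos: [0.6516, 0.0076, 0.1254]
orientation: [[-0.999, -0.049, -0.002], [-0.049, 0.999, -0.001], [0.002, -0.0, -1.0]]
ft_force: [-0.1, -0.5, -0.8]
width: 0.0255
grasp_force: 58.7
```

Smooth. The last 13 mm, then release and rise.

>>> step_arm(
  rows=[0,0,0.7,0,0,0,2,0,0,0.5,0,0,0,2,0,0,0,0,0,0,2,0,0,0,0,0,0,2],
)

```text
t: 67.45
tool_pos: [0.6524, 0.0075, 0.1146]
orientation: [[-0.999, -0.049, 0.001], [-0.049, 0.999, -0.001], [-0.001, -0.001, -1.0]]
ft_force: [-0.3, -0.5, -1.4]
width: 0.0256
grasp_force: 58.7
```

>>> step_arm(
  rows=[0,0,0,0,0,0,3,0,0,0,0,0,0,5,0,0,0,0,0,0,5,0,0,0,0,0,0,5,0,0,-2,0,0,0,5,0,0,-4,0,0,0,5,0,0,-5,0,0,0,5,0,0,-5,0,0,0,5,0,0,0,0,0,0,5],
)

```text
t: 68.58
tool_pos: [0.6548, 0.0074, 0.2801]
orientation: [[-0.999, -0.049, 0.01], [-0.049, 0.999, -0.002], [-0.01, -0.002, -1.0]]
ft_force: [-0.4, -0.3, -1.4]
width: 0.0503
grasp_force: 0.0
```

```bash
python3 - <<'E'
from obs import *
s=r.get_state(); print(s["t"],s["tool_pos"],s["joint_positions"].round(2))
W=cloud(wcam()); blobs(W,.1,.14,100)
c=r.camera("top"); W=cloud(c); W[:190]=np.nan;W[:,:320]=np.nan; W[:,455:]=np.nan;print("lying"); blobs(W,.012,.035,60)
th=-.072; p=np.array([.5535,-.3705])+.02*np.array([np.cos(th),np.sin(th)]); print(p); rel([*p,.22],down(th+np.pi))
E
```

```text
68.575 [0.65477075 0.00741835 0.28007732] [-0.09  0.54  0.41  1.43 -0.   -0.13]
[281. 190.] 999 c [653.8   8.2] sz [27.  26.3] 2.6 z 0.122 med [0.6513 0.008 ]
lying
[421. 208.] 377 c [ 552.7 -370.5] sz [ 28.8 105.4] 86.0 z 0.0256 med [ 0.5524 -0.3689]
[395. 255.] 384 c [ 420.1 -297.1] sz [ 28.  109.8] 59.9 z 0.0253 med [ 0.4182 -0.2951]
[440. 284.] 242 c [ 338.4 -428.8] sz [84.5 73.4] 0.2 z 0.0223 med [ 0.3394 -0.4206]
[ 0.57344818 -0.37193876]
turn [-0.001  0.002  0.121] | shift after turn (cm) [  5.17 -38.42   5.49] | before [  9.8  -37.51   5.51]
```

Seated: top z 0.122, within 3 mm of the cup centre. Now the second cartridge.

>>> step_arm(
  rows=[0,0,0,0,0,0.121,5,0.52,-3.84,0.55,0,0,0,5,0.52,-3.84,0.55,0,0,0,5,0.52,-3.84,0.55,0,0,0,5,0.52,-3.84,0.55,0,0,0,5,0.52,-3.84,0.55,0,0,0,5,0.52,-3.84,0.55,0,0,0,5,0.52,-3.84,0.55,0,0,0,5,0.52,-3.84,0.55,0,0,0,5,0.52,-3.84,0.55,0,0,0,5,0.52,-3.84,0.55,0,0,0,5,0,0,0,0,0,0,5],
)

```text
t: 70.18
tool_pos: [0.5707, -0.3736, 0.2162]
orientation: [[-0.997, 0.076, -0.004], [0.076, 0.997, 0.002], [0.004, 0.002, -1.0]]
ft_force: [0.5, 1.0, -0.9]
width: 0.0495
grasp_force: 0.0
```

```bash
python3 - <<'E'
from obs import *
s=r.get_state(); print(s["t"],s["tool_pos"],s["joint_positions"].round(2))
W=cloud(wcam()); z=W[...,2]; m=(z>.015)&(z<.034)&(abs(W[...,0]-.55)<.09)&(abs(W[...,1]+.37)<.05); rc=cv2.minAreaRect((W[m][:,:2]*1000).astype(np.float32)); print(rc)
rel([.5735,-.372,.0245],down(np.pi-.072))
E
```

```text
70.175 [ 0.57072268 -0.37361853  0.21624358] [-0.67  0.62  0.38  1.33 -0.   -0.6 ]
((529.3436889648438, -364.1188659667969), (47.78022766113281, 156.990966796875), 73.20053100585938)
turn [ 0.002 -0.003 -0.002] | shift after turn (cm) [-0.2   0.02 19.25] | before [-0.26 -0.02 19.25]
```

>>> step_arm(
  rows=[-0.2,0,4,0,0,0,5,0,0,4,0,0,0,5,0,0,4,0,0,0,5,0,0,3,0,0,0,5,0,0,2.5,0,0,0,5,0,0,1.4,0,0,0,5,0,0,0.3,0,0,0,5,0,0,0,0,0,0,5,0,0,0,0,0,0,3.5,0,0,0,0,0,0,2,0,0,0,0,0,0,2,0,0,0,0,0,0,2],
)

```text
t: 71.72
tool_pos: [0.576, -0.3728, 0.0293]
orientation: [[-0.997, 0.072, 0.003], [0.072, 0.997, -0.002], [-0.003, -0.002, -1.0]]
ft_force: [0.6, 0.1, 5.6]
width: 0.0251
grasp_force: 61.3
```

>>> step_arm(
  rows=[0,0,-2,0,0,0,2,0,0,-3,0,0,0,2,0,0,-4,0,0,0,2,0,0,0,0,0,0,2,0,0,0,0,0,0,2],
)

```text
t: 72.35
tool_pos: [0.5745, -0.3716, 0.1166]
orientation: [[-0.997, 0.072, -0.001], [0.072, 0.997, 0.0], [0.001, 0.0, -1.0]]
ft_force: [-0.0, 0.5, -2.5]
width: 0.0247
grasp_force: 60.5
```

```bash
python3 ft.py; python3 - <<'E'
from h import *
s=r.get_state(); print(s["tool_pos"],s["joint_positions"].round(2)); cart()
E
```

```text
t 72.8 tool F [-0.032 -0.219  1.613] T [-0.0177 -0.0639  0.0089] sd [0.0233 0.0273 0.0241] w 0.02447448530126968 60.446287393569946
[ 0.57495797 -0.37187364  0.11753034] [-0.67  0.66  0.2   1.1  -0.   -0.59]
slope [0.0203 0.0023] angle in grip deg 1.2 axis [-0.997  0.072 -0.021] tilt from vertical 88.8 x 0.053 0.0791 end centre [ 0.4964 -0.3663  0.1007] middle [ 0.5512 -0.3702  0.1018] 2176
```

The heavy end is on the tool's +x side (Ty about -0.064), as wanted. Raise, turn, move over and pitch.

>>> step_arm(
  rows=[0,0,-4,0,0,-0.14,2,0,0,-4,0,0,-0.14,2,0,0,-4,0,0,-0.145,2,0,0,-1.5,0,0,-0.145,2,-1.5,2.6,0,0,0,0,2,-1.5,2.6,0,0,0,0,2,-1.5,2.6,0,0,0,0,2,-1.5,2.6,0,0,0,0,2,-1.5,2.6,0,0,0,0,2,-1.6,2.7,0,0,0,0,2,0,0,0,0,0,0,2],
)

```text
t: 74.28
tool_pos: [0.5799, -0.1883, 0.253]
orientation: [[-0.877, -0.481, 0.001], [-0.481, 0.877, -0.0], [-0.0, -0.001, -1.0]]
ft_force: [0.7, 0.3, -0.7]
width: 0.0248
grasp_force: 60.4
```

>>> step_arm(
  rows=[0,0,0,0,-0.151,0,2,0,0,0,0,-0.151,0,2,0,0,0,0,-0.151,0,2,0,0,0,0,-0.151,0,2,0,0,0,0,-0.151,0,2,0,0,0,0,-0.151,0,2,0,0,0,0,-0.151,0,2,0,0,0,0,-0.151,0,2,0,0,0,0,-0.15,0,2,0,0,0,0,0,0,2],
)

```text
t: 75.53
tool_pos: [0.584, -0.1906, 0.2488]
orientation: [[-0.236, -0.466, 0.853], [-0.125, 0.885, 0.449], [-0.964, -0.0, -0.267]]
ft_force: [-0.0, 0.5, -2.1]
width: 0.0246
grasp_force: 60.5
```

```bash
python3 - <<'E'
from h import *
s=r.get_state(); print(s["t"],s["tool_pos"],s["joint_positions"].round(2)); cart()
rel([.65,-.15,.17],tilt(.5,np.deg2rad(12))); rel([.65,-.15,.087],tilt(.5,np.deg2rad(12)))
E
```

```text
75.525 [ 0.58398169 -0.19057096  0.24880854] [-0.9   0.27 -0.79 -0.09  1.24 -0.94]
slope [0.0194 0.0017] angle in grip deg 1.1 axis [-0.22  -0.115 -0.969] tilt from vertical 14.4 x 0.055 0.0801 end centre [ 0.5793 -0.193   0.1684] middle [ 0.5914 -0.1867  0.2217] 2218
turn [-0.014 -0.061 -0.004] | shift after turn (cm) [6.2  0.4  9.19] | before [5.63 0.51 9.55]
turn [-0.014 -0.061 -0.004] | shift after turn (cm) [14.32  0.4  10.92] | before [13.63  0.5  11.77]
```

>>> step_arm(
  rows=[0.2,0.1,1.1,-0.007,-0.035,0,2,1.3,0.1,1.8,-0.007,-0.035,0,2,1.7,0.1,2.1,0,0,0,2,1.7,0.1,2.1,0,0,0,2,1.6,0,2,0,0,0,2,2.2,0,0.47,0,0,0,2,2.2,0,0.47,0,0,0,2,1.8,0,0.38,0,0,0,2,1.6,0,0.33,0,0,0,2,0,0,0,0,0,0,2,0,0,0,0,0,0,2],
)

```text
t: 76.95
tool_pos: [0.6514, -0.151, 0.0895]
orientation: [[-0.172, -0.48, 0.86], [-0.095, 0.877, 0.471], [-0.981, -0.001, -0.196]]
ft_force: [0.8, 0.1, -0.7]
width: 0.025
grasp_force: 60.5
```

>>> step_arm(
  rows=[0.3,0,0.06,0,0,0,2,0,0,0,0,0,0,2],
)

```text
t: 77.2
tool_pos: [0.6505, -0.1503, 0.086]
orientation: [[-0.172, -0.48, 0.86], [-0.094, 0.877, 0.471], [-0.981, 0.0, -0.196]]
ft_force: [-0.4, -0.5, -1.9]
width: 0.0244
grasp_force: 60.5
```

>>> step_arm(
  rows=[0.15,0,0.03,0,0,0,2,0,0,0,0,0,0,2],
)

```text
t: 77.45
tool_pos: [0.6503, -0.1501, 0.084]
orientation: [[-0.173, -0.48, 0.86], [-0.094, 0.877, 0.471], [-0.98, 0.001, -0.197]]
ft_force: [0.2, 0.1, -1.3]
width: 0.0248
grasp_force: 60.5
```

>>> step_arm(
  rows=[0.2,0,0.04,0,0,0,2,0,0,0,0,0,0,2],
)

```text
t: 77.7
tool_pos: [0.6505, -0.1501, 0.0827]
orientation: [[-0.171, -0.481, 0.86], [-0.094, 0.877, 0.472], [-0.981, -0.0, -0.195]]
ft_force: [-1.5, 0.4, 3.9]
width: 0.0248
grasp_force: 60.9
```

>>> step_arm(
  rows=[0.15,0,0.03,0,0,0,2,0,0,0,0,0,0,2],
)

```text
t: 77.95
tool_pos: [0.6506, -0.15, 0.0826]
orientation: [[-0.168, -0.483, 0.859], [-0.095, 0.876, 0.473], [-0.981, -0.002, -0.193]]
ft_force: [-3.2, -0.3, 9.3]
width: 0.0244
grasp_force: 61.3
```

Contact. Release, back off, rise and turn tool-down.

>>> step_arm(
  rows=[0,0,0,0,0,0,3,0,0,0,0,0,0,5,0,0,0,0,0,0,5,0,0,0,0,0,0,5,0,0,-2,0,0,0,5,0,0,-3,0,0,0,5,0,0,-3,0,0,0,5,-1,0,-1.5,0,0,0,5,-3,0,-1.5,0,0,0,5,-4,0,-0.7,0,0,0,5,-4,0,-0.7,0,0,0,5,-3,0,-0.5,0,0,0,5],
)

```text
t: 79.45
tool_pos: [0.5808, -0.184, 0.255]
orientation: [[-0.194, -0.46, 0.866], [-0.107, 0.888, 0.447], [-0.975, -0.006, -0.222]]
ft_force: [-0.1, -0.3, -0.0]
width: 0.0499
grasp_force: 0.0
```

>>> step_arm(
  rows=[-1.5,0,0,0,0.17,0,6,-1.5,0,0,0,0.17,0,6,0,0,0,0,0.17,0,6,0,0,0,0,0.17,0,6,0,0,0,0,0.17,0.01,6,0,0,0,0,0.17,0.01,6,0,0,0,0,0.17,0,6,0,0,0,0,0.17,0,6,0,0,0,0,0.05,0,6,0,0,0,0,0,0,6],
)

```text
t: 80.7
tool_pos: [0.5917, -0.1843, 0.271]
orientation: [[-0.898, -0.439, 0.024], [-0.439, 0.898, 0.021], [-0.031, 0.008, -0.999]]
ft_force: [-0.1, 0.0, 0.4]
width: 0.0597
grasp_force: 0.0
```

```bash
python3 - <<'E'
from obs import *
s=r.get_state(); print(s["t"],s["tool_pos"],s["joint_positions"].round(2))
W=cloud(wcam()); blobs(W,.1,.12,100)
c=r.camera("top"); W=cloud(c); W[:150]=np.nan;W[:,:300]=np.nan; W[:,360:]=np.nan;W[280:]=np.nan; print("up"); blobs(W,.095,.125,20)
rel([.6495,-.152,.17],down(np.pi+.48))
E
```

```text
80.7 [ 0.59173331 -0.18428098  0.27095889] [-0.42  0.46  0.25  1.35  0.03 -0.87]
[285. 253.] 754 c [ 649.4 -149.8] sz [27.2 26.3] 27.4 z 0.1092 med [ 0.6471 -0.1506]
[419. 307.] 291 c [642.2   5.3] sz [ 9.4 26.9] 23.9 z 0.1103 med [0.6419 0.0007]
up
[346. 168.] 101 c [ 650.6 -150.1] sz [26.3 26.2] 28.2 z 0.1086 med [ 0.6492 -0.1491]
turn [ 0.007  0.032 -0.027] | shift after turn (cm) [-6.73  0.22 10.15] | before [-6.4   0.32 10.36]
```

>>> step_arm(
  rows=[0,0,0,0.007,0.032,-0.025,6,-2.3,0.1,0,0,0,0,6,-2.3,0.1,1,0,0,0,6,-2.3,0.1,2,0,0,0,6,0,0,3,0,0,0,6,0,0,3,0,0,0,6,0,0,3,0,0,0,6,0,0,2.5,0,0,0,6,0,0,1.6,0,0,0,6,0,0,0,0,0,0,6,0,0,0,0,0,0,6],
)

```text
t: 82.18
tool_pos: [0.6515, -0.151, 0.1122]
orientation: [[-0.888, -0.46, 0.001], [-0.46, 0.888, -0.001], [-0.001, -0.001, -1.0]]
ft_force: [0.4, -0.1, 0.5]
width: 0.0601
grasp_force: 0.0
```

```bash
python3 - <<'E'
from obs import *
s=r.get_state(); print(s["t"],s["tool_pos"],s["ft_force"])
rel([.6505,-.150,.098],down(np.pi+.482))
E
```

```text
82.175 [ 0.65150718 -0.15099163  0.11221655] [ 0.41203807 -0.05154629  0.52774295]
turn [-0.001  0.001 -0.004] | shift after turn (cm) [0.04 0.13 1.42] | before [0.04 0.14 1.42]
```

>>> step_arm(
  rows=[0,0.13,1.4,0,0,0,6,0,0,0,0,0,0,6,0,0,0,0,0,0,4,0,0,0,0,0,0,2,0,0,0,0,0,0,2,0,0,0,0,0,0,2,0,0,-2,0,0,0,2,0,0,-5,0,0,0,2,0,0,-5,0,0,0,2,0,0,-4.5,0,0,0,2,0,0,0,0,0,0,2],
)

```text
t: 83.55
tool_pos: [0.6523, -0.15, 0.2666]
orientation: [[-0.888, -0.46, 0.008], [-0.46, 0.888, -0.003], [-0.005, -0.006, -1.0]]
ft_force: [0.7, 0.5, -0.9]
width: 0.0252
grasp_force: 59.0
```

>>> step_arm(
  rows=[0,0,0,0,0,0.144,2,0,0,0,0,0,0.144,2,0,0,0,0,0,0.143,2,-0.1,3.55,0,0,0,0,2,-0.1,3.55,0,0,0,0,2,-0.1,3.55,0,0,0,0,2,-0.1,3.55,0,0,0,0,2,-0.1,3.55,0,0,0,0,2,-0.1,3.55,0,0,0,0,2,-0.1,3.55,0,0,0,0,2,-0.1,3.55,0,0,0,0,2,0,0,0,0,0,0,2],
)

```text
t: 85.05
tool_pos: [0.6436, 0.1372, 0.2596]
orientation: [[-0.999, -0.051, -0.004], [-0.051, 0.999, 0.0], [0.004, 0.0, -1.0]]
ft_force: [-0.6, -0.5, -1.5]
width: 0.0253
grasp_force: 59.1
```

```bash
python3 - <<'E'
from obs import *
s=r.get_state(); print(s["t"],s["tool_pos"],s["width"],s["grasp_force"],s["ft_force"].round(1))
W=cloud(wcam()); R=np.array(s["orientation"]); P=(W-s["tool_pos"])@R
m=(abs(P[...,1])<.02)&(P[...,2]<.005)&(P[...,2]>-.04)&(abs(P[...,0])<.03); q=P[m]; print("top in tool",len(q),np.median(q,0).round(4), (q[:,:2].min(0)+q[:,:2].max(0))/2)
rel([.645,.134,.165],down(np.pi+.049))
E
```

```text
85.05 [0.64364359 0.1372089  0.25958754] 0.02532797919309563 59.14751350879669 [-0.6 -0.5 -1.5]
top in tool 7842 [ 0.0106  0.0003 -0.0121] [1.36291721e-03 3.26789074e-06]
turn [-0.001 -0.004  0.   ] | shift after turn (cm) [-0.1  -0.17  9.48] | before [-0.14 -0.16  9.48]
```

>>> step_arm(
  rows=[-0.1,-0.2,3,0,0,0,2,0,0,3,0,0,0,2,0,0,2.5,0,0,0,2,0,0,0,0,0,0,2,0,0,0,0,0,0,2],
)

```text
t: 85.72
tool_pos: [0.6462, 0.1319, 0.1775]
orientation: [[-0.999, -0.046, 0.0], [-0.046, 0.999, -0.0], [-0.0, -0.0, -1.0]]
ft_force: [0.8, -0.5, -1.6]
width: 0.0254
grasp_force: 59.1
```

>>> step_arm(
  rows=[0.05,0.2,0,0,0,0,2,0,0,1,0,0,0,2,0,0,0,0,0,0,2,0,0,0.5,0,0,0,2,0,0,0.5,0,0,0,2,0,0,0.5,0,0,0,2,0,0,0,0,0,0,2],
)

```text
t: 86.6
tool_pos: [0.6449, 0.1345, 0.1511]
orientation: [[-0.999, -0.047, -0.002], [-0.047, 0.999, -0.0], [0.002, -0.0, -1.0]]
ft_force: [-0.9, 0.2, -1.8]
width: 0.0253
grasp_force: 59.1
```

>>> step_arm(
  rows=[0,0,0.8,0,0,0,2,0,0,0.8,0,0,0,2,0,0,0,0,0,0,2],
)

```text
t: 86.98
tool_pos: [0.6446, 0.1345, 0.1346]
orientation: [[-0.999, -0.047, -0.002], [-0.047, 0.999, -0.001], [0.002, -0.0, -1.0]]
ft_force: [-0.8, -0.3, -1.3]
width: 0.025
grasp_force: 59.1
```

>>> step_arm(
  rows=[0,0,0.8,0,0,0,2,0,0,0.8,0,0,0,2,0,0,0,0,0,0,2],
)

```text
t: 87.35
tool_pos: [0.6446, 0.1345, 0.1187]
orientation: [[-0.999, -0.047, -0.002], [-0.047, 0.999, -0.0], [0.002, -0.0, -1.0]]
ft_force: [-0.1, -0.3, -1.1]
width: 0.0251
grasp_force: 59.1
```

>>> step_arm(
  rows=[0,0,0.5,0,0,0,2,0,0,0,0,0,0,2,0,0,0,0,0,0,3,0,0,0,0,0,0,5,0,0,0,0,0,0,5,0,0,0,0,0,0,5,0,0,-2,0,0,0,5,0,0,-4,0,0,0,5,0,0,-5,0,0,0,5,0,0,-3,0,0,0,3,3,0,-1,0,0,0,0,3,0,0,0,0,0,0],
)

```text
t: 88.85
tool_pos: [0.5859, 0.1318, 0.2663]
orientation: [[-0.999, -0.047, 0.003], [-0.047, 0.999, 0.0], [-0.003, 0.0, -1.0]]
ft_force: [0.3, -0.6, 0.3]
width: 0.0003
grasp_force: 0.0
```

>>> step_arm(
  rows=[3,0,0,0,0,0,0,3,0,0,0,0,0,0,3,0,0,0,0,0,0,0,0,0,0,0,0,0],
)

```text
t: 89.35
tool_pos: [0.4936, 0.1276, 0.2653]
orientation: [[-0.999, -0.048, -0.001], [-0.048, 0.999, -0.0], [0.001, -0.0, -1.0]]
ft_force: [0.7, -0.6, 0.5]
width: 0.0001
grasp_force: 0.0
```

```bash
python3 - <<'E'
from obs import *
s=r.get_state(); print(s["t"],s["tool_pos"],s["joint_positions"].round(2),s["width"])
c=r.camera("top"); W=cloud(c); V=W.copy(); V[:140]=np.nan;V[300:]=np.nan;V[:,:150]=np.nan; V[:,330:]=np.nan; print("up"); blobs(V,.095,.128,20)
W=cloud(wcam()); print("wrist"); blobs(W,.095,.128,60); 
rel([.385,.122,.25],down(np.pi+.17))
E
```

```text
89.35 [0.49360824 0.12755919 0.2653142 ] [ 0.13  0.24 -0.08  1.25 -0.    0.08] 7.390019668562702e-05
up
[289. 165.] 110 c [655.4   6.9] sz [27.8 25. ] 1.6 z 0.1219 med [0.6524 0.0056]
[242. 168.] 105 c [643.5 133. ] sz [26.6 25.1] 2.6 z 0.1217 med [0.6424 0.1339]
[241. 244.] 61 c [439.1 130.8] sz [21.8 21.4] 4.2 z 0.1023 med [0.4388 0.1307]
[174. 265.] 51 c [378.5 310.2] sz [14.5 26.6] 81.4 z 0.1138 med [0.3785 0.3095]
wrist
[506.  61.] 1607 c [374.5 304.4] sz [27.5 26.8] 78.8 z 0.1131 med [0.3751 0.2998]
[290. 126.] 679 c [435.6 133.1] sz [24.5 24.4] 3.7 z 0.1021 med [0.4353 0.1327]
[472. 143.] 1273 c [441.4 290.6] sz [27.5 27.1] 80.2 z 0.1132 med [0.4405 0.2859]
[154. 324.] 185 c [641.5   4.9] sz [ 2.7 21.7] 1.5 z 0.1025 med [0.6415 0.0016]
[282. 347.] 98 c [648.1 136. ] sz [14.2  9. ] 3.0 z 0.1225 med [0.6485 0.136 ]
turn [-0.     0.001 -0.123] | shift after turn (cm) [11.03  1.32  1.54] | before [11.11 -0.04  1.52]
```

Both tops are at z 0.122, so both are seated, and the tested pair stands in the tray. Now the toggle: the ball is at about (437,132) mm, and I go behind it with the fingers closed.

>>> step_arm(
  rows=[0,0,0,0,0,-0.123,0,2.8,0.35,0,0,0,0,0,2.8,0.35,0,0,0,0,0,2.8,0.3,0,0,0,0,0,2.8,0.3,0,0,0,0,0,0,0,0,0,0,0,0,0,0,4,0,0,0,0,0,0,4,0,0,0,0,0,0,4,0,0,0,0,0,0,3,0,0,0,0,0,0,1.5,0,0,0,0,0,0,0,0,0,0,0],
)

```text
t: 90.95
tool_pos: [0.3836, 0.1213, 0.099]
orientation: [[-0.986, -0.169, -0.002], [-0.169, 0.986, -0.001], [0.002, -0.0, -1.0]]
ft_force: [0.6, -0.6, -0.2]
width: -0.0001
grasp_force: 0.0
```

```bash
python3 - <<'E'
from obs import *
s=r.get_state(); print(s["t"],s["tool_pos"],s["ft_force"])
d=np.array([np.cos(.17),np.sin(.17)]); b=np.array([.4375,.132])
for k in(-.024,.045): rel([*(b+k*d),.10],down(np.pi+.17))
E
```

```text
90.95 [0.38362405 0.12128513 0.09896059] [ 0.55803199 -0.6231758  -0.16349889]
turn [-0.    -0.002 -0.   ] | shift after turn (cm) [-3.09  0.14 -0.1 ] | before [-3.09  0.15 -0.11]
turn [-0.    -0.002 -0.   ] | shift after turn (cm) [-9.99  0.14 -0.1 ] | before [-9.99  0.15 -0.12]
```

>>> step_arm(
  rows=[-1.2,0.1,0,0,0,0,0,-1.2,0,0,0,0,0,0,-1,0,0,0,0,0,0,-1,0,0,0,0,0,0,-1,0,0,0,0,0,0,-1,0,0,0,0,0,0,-1,0,0,0,0,0,0,-0.8,0,0,0,0,0,0,0,0,0,0,0,0,0],
)

```text
t: 92.08
tool_pos: [0.4646, 0.1363, 0.1]
orientation: [[-0.986, -0.169, 0.001], [-0.169, 0.986, -0.0], [-0.001, -0.001, -1.0]]
ft_force: [0.5, -0.5, -0.5]
width: -0.0
grasp_force: 0.0
```

>>> step_arm(
  rows=[-0.6,0,0,0,0,0,0,0,0,0,0,0,0,0],
)

```text
t: 92.32
tool_pos: [0.4699, 0.1373, 0.1]
orientation: [[-0.986, -0.169, 0.0], [-0.169, 0.986, -0.0], [-0.0, -0.0, -1.0]]
ft_force: [0.2, -0.9, 0.3]
width: -0.0
grasp_force: 0.0
```

>>> step_arm(
  rows=[-0.6,0,0,0,0,0,0,0,0,0,0,0,0,0],
)

```text
t: 92.58
tool_pos: [0.4729, 0.1379, 0.0993]
orientation: [[-0.986, -0.169, -0.006], [-0.169, 0.986, -0.001], [0.006, -0.0, -1.0]]
ft_force: [-5.7, -0.8, 3.3]
width: 0.0003
grasp_force: 3.1
```

```bash
python3 - <<'E'
from obs import *
c=r.camera("scene"); W=cloud(c); hsv=cv2.cvtColor(c["pixels"],cv2.COLOR_RGB2HSV)
m=(W[...,2]>.07)&(W[...,2]<.112)&(abs(W[...,0]-.49)<.06)&(abs(W[...,1]-.14)<.03)
P=W[m]; print(len(P),np.percentile(P,[2,50,98],axis=0).round(3)); save("s4",cv2.resize(c["pixels"][150:330,220:460],None,fx=3,fy=3))
E
```

```text
120 [[0.474 0.129 0.082]
 [0.492 0.148 0.097]
 [0.509 0.161 0.11 ]]
```

View pics/s4.png

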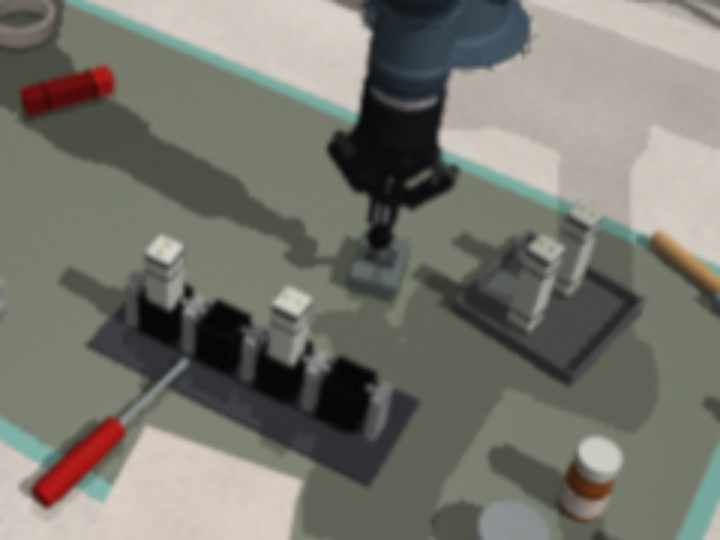

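The picture shows the ball pushed over, at (378,235). I back off and measure its position.

>>> step_arm(
  rows=[1,0,0,0,0,0,0,2,0,-1,0,0,0,0,2,0,-4,0,0,0,0,2,0,-4,0,0,0,0,1,0,-4,0,0,0,0,0,0,0,0,0,0,0,0,0,0,0,0,0,0],
)

```text
t: 93.5
tool_pos: [0.3969, 0.1248, 0.2298]
orientation: [[-0.986, -0.169, 0.001], [-0.169, 0.986, -0.0], [-0.001, -0.0, -1.0]]
ft_force: [-0.6, -0.5, 0.1]
width: 0.0002
grasp_force: 0.0
```

```bash
python3 - <<'E'
from obs import *
s=r.get_state(); print(s["t"],s["tool_pos"])
c=r.camera("top"); W=cloud(c); V=W.copy(); V[:140]=np.nan;V[300:]=np.nan;V[:,:150]=np.nan; V[:,330:]=np.nan; print("up"); blobs(V,.075,.128,20)
W=cloud(wcam()); print("wrist"); blobs(W,.075,.128,60)
E
```

```text
93.5 [0.39691756 0.12477863 0.22982924]
up
[289. 166.] 123 c [654.7   6.9] sz [29. 25.] 1.2 z 0.1204 med [0.6502 0.0061]
[242. 168.] 121 c [643.7 133.1] sz [26.  25.1] 2.1 z 0.1207 med [0.642  0.1324]
[236. 222.] 71 c [497.7 147.2] sz [21.8 24.7] 87.6 z 0.0962 med [0.4979 0.1459]
wrist
[497. 214.] 1933 c [374.5 304.5] sz [28.6 26.9] 80.4 z 0.1114 med [0.3726 0.2945]
[454. 280.] 1814 c [441.2 290.5] sz [27.8 27.1] 78.2 z 0.1077 med [0.437  0.2821]
```

The ball has travelled about 61 mm of 72, so roughly 0.83 rad. I push again, centred better, to reach the stop.

>>> step_arm(
  rows=[0,0.6,4,0,0,0,0,0,0,4,0,0,0,0,0,0,3.5,0,0,0,0,0,0,1.8,0,0,0,0,0,0,0,0,0,0,0,-2,0,0,0,0,0,0,-2,0,0,0,0,0,0,-1.8,0,0,0,0,0,0,-1,0,0,0,0,0,0,0,0,0,0,0,0,0],
)

```text
t: 94.85
tool_pos: [0.4633, 0.1422, 0.0972]
orientation: [[-0.986, -0.169, 0.0], [-0.169, 0.986, -0.0], [-0.0, -0.0, -1.0]]
ft_force: [0.1, 0.4, 1.2]
width: 0.0
grasp_force: 0.0
```

>>> step_arm(
  rows=[-0.8,0,0,0,0,0,0,0,0,0,0,0,0,0],
)

```text
t: 95.1
tool_pos: [0.4708, 0.1436, 0.0971]
orientation: [[-0.986, -0.169, 0.0], [-0.169, 0.986, -0.0], [-0.0, -0.0, -1.0]]
ft_force: [-0.4, -0.3, -0.3]
width: 0.0
grasp_force: 0.0
```

>>> step_arm(
  rows=[-0.8,0,0,0,0,0,0,0,0,0,0,0,0,0],
)

```text
t: 95.35
tool_pos: [0.4721, 0.1438, 0.0956]
orientation: [[-0.985, -0.169, -0.012], [-0.169, 0.986, -0.003], [0.013, -0.001, -1.0]]
ft_force: [-12.5, -2.4, 9.4]
width: 0.0002
grasp_force: 6.4
```

It stops firmly at the same place with 12 N, where the lever itself needs only about 1 N, so it is at its stop. Retreat, check everything, hand in.

>>> step_arm(
  rows=[1,0,0,0,0,0,0,2,0,-1,0,0,0,0,2,0,-4,0,0,0,0,2,0,-4,0,0,0,0,1,0,-5,0,0,0,0,0,0,-4,0,0,0,0,0,0,0,0,0,0,0,0,0,0,0,0,0,0],
)

```text
t: 96.35
tool_pos: [0.3995, 0.1314, 0.2765]
orientation: [[-0.986, -0.169, -0.0], [-0.169, 0.986, -0.0], [0.0, -0.0, -1.0]]
ft_force: [-0.7, 0.5, 0.2]
width: -0.0001
grasp_force: 0.0
```

```bash
python3 - <<'E'
from obs import *
c=r.camera("top"); W=cloud(c); V=W.copy(); V[:140]=np.nan;V[300:]=np.nan;V[:,:150]=np.nan; V[:,330:]=np.nan; blobs(V,.075,.128,20)
c=r.camera("scene"); W=cloud(c); 
m=(W[...,2]>.06)&(W[...,2]<.112)&(abs(W[...,0]-.49)<.06)&(abs(W[...,1]-.14)<.04); P=W[m]; print(len(P),np.percentile(P,[2,50,98],axis=0).round(3))
save("s5",cv2.resize(c["pixels"][150:330,220:460],None,fx=3,fy=3))
E
```

```text
[289. 166.] 126 c [655.1   6.7] sz [29.5 24.8] 0.2 z 0.1205 med [0.6499 0.0058]
[242. 168.] 122 c [643.6 133. ] sz [26.1 25.2] 1.0 z 0.1207 med [0.6421 0.1319]
[236. 222.] 72 c [497.7 146.7] sz [21.8 24.8] 86.4 z 0.0952 med [0.498 0.146]
63 [[0.491 0.138 0.079]
 [0.502 0.151 0.095]
 [0.508 0.161 0.103]]
```

View pics/s5.png

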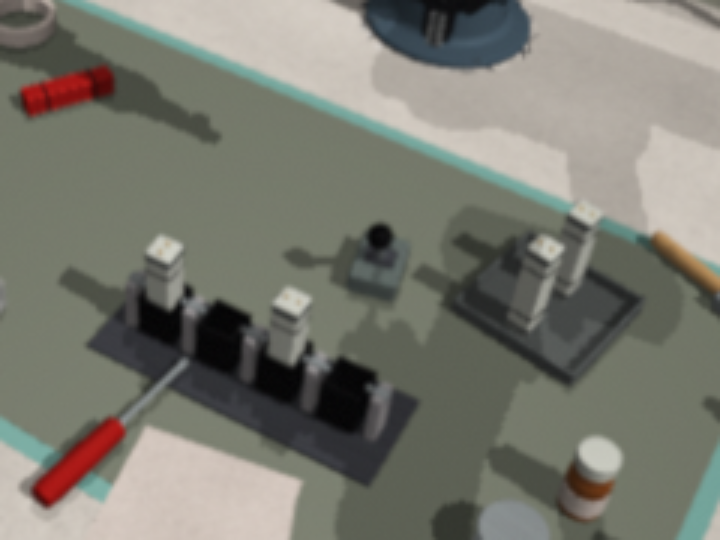

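```bash
python3 -c "
from plant import r
print(r.finish_job())"
```

```text
the job is handed in; nothing more can be done
None
```

I handed the job in at about 96 s: both tested cartridges stand in the tray, both untested ones are seated heavy end down in their own cups, and the toggle is thrown to its stop, as far as cameras and force readings show (the hand-in returned no verdict).

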